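# Lock the parts-cleaning basket together and hang it behind the drop keeper

## Robot

A 6-joint arm with a two-finger parallel gripper is mounted at the origin on the work surface. World frame = base frame: x ahead of the robot, y to its left, z up, the work surface at z = 0. Lengths are in mm, angles in rad, forces in N, time in s.
With the tool pointing down it reaches from about 275 to 1000 mm from the base axis. Payload 8.4 kg.
Tool frame: the origin (TCP) lies at the very end of the fingers, on their centre line; the grasp point (between the pads) lies 19 mm behind it; x points along the fingers, y is the direction in which the jaws open and shut, and the axes are right-handed (so a half turn about x gives the same grasp; the last joint's range is limited). The gripper opens to 85 mm and grips with 20 to 120 N. Pads are 22 mm wide; open, the fingers measure 114 mm over their backs; the gripper's body (76 mm by 85 mm) begins 54 mm behind the grasp point. The pads swing forward as they close: fully open they stand 13 mm farther back than shut.
Start: joints at [-1.138, 0.353, 1.633, -0, 1.155, -0.002], TCP at [263.267, -566.849, 231.281] pointing down, gripper open.
Joint ranges: [-2.63, 2.63], [-0.92, 2.1], [0.06, 2.66], [-1.3, 4.44], [0, 2.69], [-3.02, 3.02]. Speed limits (rad/s): [2.22, 2.22, 2.79, 3.14, 3.14, 3.14].

## Interface

Orientations are given as [roll, pitch, yaw] about the fixed x, y, z axes, in that order (R = Rz(yaw) Ry(pitch) Rx(roll)).
In Python, from rig import r, grab_frame, camera_params, sign_off gives the robot as it stands.
- The arm moves only by the tool drive_tool, never from a script. Its argument "rows" is one flat list of numbers, 7 for each row, row after row: the shift along the tool's x, y, z in mm, then the turn, a rotation vector about the tool's x, y, z in degrees, then the opening in per cent of the stroke, from 0 (shut) to 100 (fully open). In form: [x, y, z, rx, ry, rz, fingers, x, y, z, rx, ry, rz, fingers, ...]. A call has 1 to 10 rows; each row is the pose to reach, as a shift and turn from the pose measured when the call began, along the tool's axes at that moment; what a row does not reach only later rows make up. A row lasts 1/8 s, in which the tool goes at most 62.5 mm and 10.7 degrees, less where a joint would pass 70% of its speed; a pose out of reach is approached as far as the arm can. A call with a gripper value outside its range is refused whole. The fingers move at their own pace and stop on an object; "newtons" is the grip in N (left out, the last holds). Time passes only in rows, so rows that repeat a pose let the fingers close. It gives the time, the measured TCP pose, the force and the opening at its end, in the units of the state.
- r.sense(): the state, without advancing time (a new reading comes with each control period).
- grab_frame(name): name is "scene" or "side" or "wrist"; returns the picture (384x512x3 uint8, red, green, blue); there is no depth.
- camera_params(name): a dict with "vertical_fov" (degrees; the focal length in pixels is half the picture's height over the tangent of half this angle, whatever the lens; pixels are square), "cx", "cy" (the principal point, pixels), "k1" (the pictures are not rectified: a ray, as slopes to the right and down, at radius r is drawn at 1 + k1 r^2 times it, then the intrinsics apply), "pose" (4x4, takes a point from camera to world coordinates); the wrist camera has in their place "tool_from_camera" (4x4, takes a point from camera to tool coordinates, whose origin is the TCP and whose axes are the tool frame's). Camera axes: x right, y down, z forward; pixel columns grow to the right and rows downward; lengths in mm; the calibration is good to about 2 mm. A picture is of the moment at which its call begins: read the wrist's pose just before it. camera_params takes no time and is no camera call.
- sign_off(): hands the job in, once; it reports no verdict.
The state is a dict: "clock": time; "qpos": joint angles; "qvel": joint speeds; "joint_efforts": joint torques, N m; "eef_pos": TCP position; "tcp_rot": TCP orientation; "contact_force": force on the tool from outside, world axes, zero at the start; "wrist_torque": the same for the moment, N m; "opening": opening from 0.0 (shut) to 1.0 (fully open).
Only numpy, scipy, OpenCV 4.12 (cv2) and the standard library are available. Lean on these libraries where they do the work, as an engineer would, in place of code of your own. Each camera call takes 0.05 s, during which the arm holds its last target.

## Task

The rings are loaded and the cleaning basket is to wait on its stand, where hammering on the bench cannot shake it off: set the upper stage (the one with the hanging eye) into the mouth of the lower stage in the grey block and turn it clockwise, seen from above, to the end of its bayonet. Then lift the locked basket out, push its eye onto the peg of the blue stand past the red drop keeper, and let go so that it hangs there still and upright, still locked, with the keeper fallen shut behind the eye. Leave the jar, ring mandrel, pliers and hammer where they are.

Things in the scene. Friction and masses are not known exactly. Their poses are not given: they have to be found in the camera images.
- upper: Loose upper stage of the basket, steel, upright, 111 mm tall, 0.14 to 0.23 kg. Origin: centre of underside, z up. From below: spigot 44 mm in diameter, z 0 to 12 mm, with two lugs towards +x and -x; collar 68 mm in diameter, z 12 to 16 mm, red mark above each lug; perforated closed drum to grip, 56 mm in diameter, z 16 to 74 mm; on top the hanging eye. Half a turn about z changes nothing.
- upper_lugs (a point): Middle of the bayonet lugs, 2.5 mm above the underside of the upper stage: they are the ends of one bar 60 mm long (along x), 17 mm wide (y), 5 mm high. Axes as upper.
- upper_eye (a point): Where the peg's axis lies in the eye when it hangs: 99 mm above the underside of the upper stage. The eye is a rigid upright arch of 7 mm round bar in the y-z plane (one looks through it along x), 29 mm clear width, 30 mm clear height above the drum, 43 mm outer width; the inside of its crown is 5 mm above this point, its top 12 mm. Axes as upper.
- basket: Loose lower stage, perforated steel drum 76 mm in diameter on a square foot 60 by 60 by 14 mm, 66 mm tall in all, 0.19 to 0.31 kg, with three rings inside, standing in the block. Origin: centre of the foot's underside, z up. Its bayonet gaps face +x and -x, a red mark on the drum below each. With the upper stage seated, the collar rests on the mouth and that stage's origin is 54 mm above this one.
- basket_mouth (a point): Centre of the mouth, level with the top of its flange (5 mm thick, 50 mm hole, two gaps 52 degrees wide). The lugs enter with the x axes of both stages parallel (either way round, within 6 degrees), 3 mm clear all round. Turned clockwise from above they run under the flange, 2 mm of vertical play, to an end stop at about 75 degrees; friction holds them. No turning the other way.
- block: Grey loading block, fixed to the bench, 104 by 104 by 20 mm, with a square recess 63 by 63 mm and 12 mm deep that keeps the basket's foot from turning (1.5 mm clear on every side). Origin at the centre of its underside.
- hook: Basket stand, fixed: blue post 18 by 30 mm, 240 mm tall, origin at its centre at bench level. A level round peg, 10 mm in diameter, runs along -x at 215 mm height, tip 116 mm from the origin. Above it a flat arm 14 mm wide, its underside 23 mm and its top 28 mm above the peg's axis, reaches to x -103 mm and carries the keeper. Below, a drip tray with 12 mm rim, x -141 to +25, y -60 to +60 mm.
- hook_seat (a point): Point on the peg's axis 63 mm from the post's centre, where the eye is to hang. Axes as hook: x points along the peg to the post, z up.
- hook_tip (a point): Tip of the peg, on its axis.
- keeper (a joint): Angle of the red drop keeper, a 40 g flap 22 mm wide, 19 mm long, hinged under the end of the arm 25 mm above the peg's axis, 101 mm from the post's centre. 0 = hanging shut, lower edge 1 mm above the peg. Pushed by the eye's bar it swings inwards (to the post) and up, to 1.45 rad; it falls back by its weight once the bar is 25 mm past it. It cannot swing outwards.
- keeper_tip (a point): Middle of the keeper's lower edge.
- jar: Bystander: closed amber glass jar, 60 mm in diameter, 95 mm tall. Origin at the centre of its underside.
- mandrel: Bystander: steel ring mandrel, an upright taper 26 to 16 mm thick on a round base 68 mm in diameter, 120 mm tall in all. Origin at the centre of its underside.
- pliers: Bystander: pliers with yellow grips lying flat, about 145 mm long along x, 64 mm wide, 12 mm high. Origin on the bench near their middle.
- hammer: Bystander: small hammer lying flat, about 200 mm long along x, the head at +x. Origin on the bench near its middle.

How it is judged (in metres and radians):
On the way, in this order (a step that is already met when the one before it is completed fails the run):
1. the upper stage is seated in the lower one and turned to the end of its bayonet (z of upper in the frame of basket between 0.051 and 0.0585 m and horizontal distance between basket_mouth and upper below 0.008 m and angle between the x axis of upper and the x axis of basket, either way round above 1.1 rad), for 0.2 s.
2. the eye is on the peg with the keeper shut behind it, the lower stage hanging below (x of upper_eye in the frame of hook_seat between -0.034 and 0.04 m and y of upper_eye in the frame of hook_seat between -0.015 and 0.015 m and z of upper_eye in the frame of hook_seat between -0.025 and 0.012 m and value of joint keeper below 0.15 rad and z of upper in the frame of basket below 0.0585 m), for 0.2 s.
At the end, for the whole second after the job is handed in: Eye on the peg inside the shut keeper (<0.15 rad): its hanging point -34 to +40 mm of the seat along the peg, 10 mm sideways, 6 mm in height; stages 51 to 58.5 mm apart (origins), turned over 0.95 rad; upper tilted <0.2 rad, lower <0.3; both under 0.08 m/s (x of upper_eye in the frame of hook_seat between -0.034 and 0.04 m and y of upper_eye in the frame of hook_seat between -0.01 and 0.01 m and z of upper_eye in the frame of hook_seat between -0.006 and 0.006 m and value of joint keeper below 0.15 rad and z of upper in the frame of basket between 0.051 and 0.0585 m and angle between the x axis of upper and the x axis of basket, either way round above 0.95 rad and angle between upper's own z axis and vertical below 0.2 rad and angle between basket's own z axis and vertical below 0.3 rad and linear speed of each of upper, basket below 0.08 m/s); the robot touches nothing.
It fails at once if the jar is pushed more than 30 mm or tipped (distance of jar from where it was at the start of the episode above 0.03 m or angle between jar's own z axis and vertical above 0.5 rad).
It fails at once if the ring mandrel is pushed more than 30 mm or tipped (distance of mandrel from where it was at the start of the episode above 0.03 m or angle between mandrel's own z axis and vertical above 0.5 rad).
It fails at once if the pliers are pushed more than 30 mm (distance of pliers from where it was at the start of the episode above 0.03 m).
It fails at once if the hammer is pushed more than 30 mm (distance of hammer from where it was at the start of the episode above 0.03 m).
It also fails if it takes over 53 s, if anything falls off the work surface, if the arm or the gripper's body presses on something with over 40 N, if the wrist force passes 120 N, or if a joint passes its speed limit or range.

## Working session

There is one attempt and no reset: what is moved stays moved. The work goes in short steps, Python scripts to look and compute and a tool call to move; the robot and the scene stay as the last step left them, time stands still between calls to the robot, and variables do not carry over. Pictures are saved under pics/ and viewed, and the job is handed in when it is done.

Besides the shell and the picture viewer there is one more tool, called after "Call:" as a command line: name --argument value ..., lists and objects as JSON in quotes. drive_tool: Moves the arm, as the interface text tells. Its arguments: {"type":"object","properties":{"rows":{"type":"array","items":{"type":"number"}},"newtons":{"type":"number"}},"required":["rows"]}

```bash
ls; mkdir -p pics
python3 - <<'E'
from rig import r, grab_frame, camera_params
import cv2
for n in ("scene","side","wrist"):
    p=camera_params(n); print(n,p)
s=r.sense(); print(s)
for n in ("scene","side","wrist"):
    cv2.imwrite(f"pics/a_{n}.png",grab_frame(n)[:,:,::-1])
E
```

```text
pics
scene {'vertical_fov': 43.4701739058328, 'cx': 253.79684556485336, 'cy': 187.77242083744144, 'k1': -0.011603340788548019, 'pose': array([[ 1.91093437e-01,  7.85782277e-01, -5.88242732e-01,
         1.29717743e+03],
       [ 9.81504838e-01, -1.45963873e-01,  1.23866058e-01,
        -1.21784585e+02],
       [ 1.14695662e-02, -6.01033079e-01, -7.99141844e-01,
         1.14141700e+03],
       [ 0.00000000e+00,  0.00000000e+00,  0.00000000e+00,
         1.00000000e+00]])}
side {'vertical_fov': 50.63636676823446, 'cx': 255.47353652200118, 'cy': 197.85934330534633, 'k1': -0.13527327615065782, 'pose': array([[ 9.84518589e-01, -1.11619157e-01,  1.35145523e-01,
         4.50865270e+02],
       [-1.75255275e-01, -6.13853933e-01,  7.69720039e-01,
        -6.75136233e+02],
       [-2.95589078e-03, -7.81488652e-01, -6.23912453e-01,
         7.39768089e+02],
       [ 0.00000000e+00,  0.00000000e+00,  0.00000000e+00,
         1.00000000e+00]])}
wrist {'vertical_fov': 63.164597222778696, 'cx': 258.71511744846526, 'cy': 189.07572133327074, 'k1': -0.005862079652613809, 'tool_from_camera': array([[
[... 292 characters left out ...]
00000000e+00,
         1.00000000e+00]])}
{'clock': 0.0, 'qpos': array([-1.13839300e+00,  3.53637346e-01,  1.63412828e+00, -6.82551702e-06,
        1.15518785e+00, -2.41212336e-03]), 'qvel': array([ 0.00124627,  0.00160084,  0.00068421,  0.00109258, -0.00033478,
        0.00182862]), 'joint_efforts': array([-3.15500140e-03, -6.05263853e+01, -3.42068660e+01, -4.42666478e-04,
        9.35332733e-03, -8.32674004e-06]), 'eef_pos': array([ 263.07202803, -566.42166967,  230.5709265 ]), 'tcp_rot': array([-1.56862251,  1.56943549,  2.00778836]), 'contact_force': array([0.34694604, 0.85707447, 0.18641518]), 'wrist_torque': array([-0.00498733,  0.02067383, -0.01438173]), 'opening': 0.9995038311327662}
```

View pics/a_scene.png

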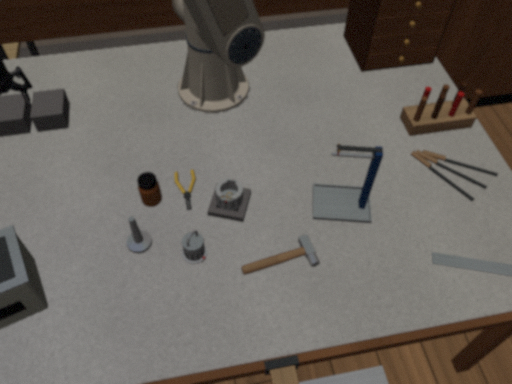

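View pics/a_side.png

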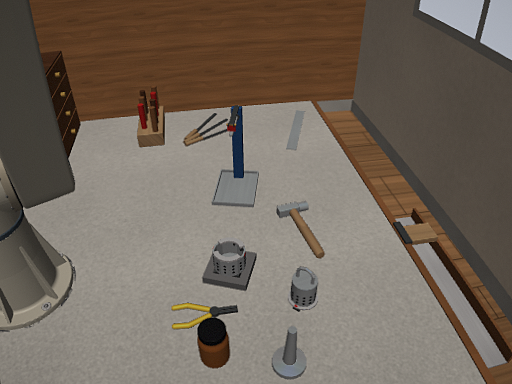

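View pics/a_wrist.png

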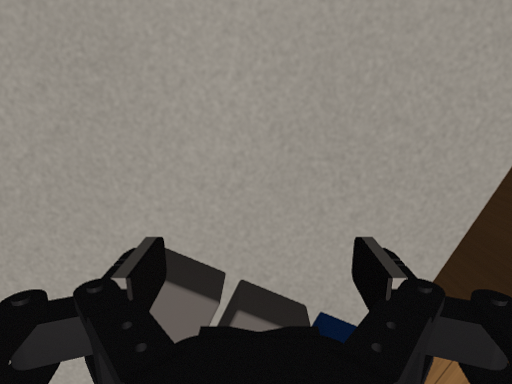

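```bash
cat > h.py <<'E'
import numpy as np, cv2
from scipy.spatial.transform import Rotation as Rot
from rig import r, grab_frame, camera_params
def cp(name, st=None):
    p=camera_params(name)
    f=192/np.tan(np.radians(p['vertical_fov']/2))
    if name=='wrist':
        T=np.eye(4); T[:3,:3]=toolR(st); T[:3,3]=st['eef_pos']; P=T@p['tool_from_camera']
    else: P=p['pose']
    return dict(f=f,cx=p['cx'],cy=p['cy'],k1=p['k1'],P=P)
def toolR(st): return Rot.from_euler('xyz',st['tcp_rot']).as_matrix()
def proj(c,X):
    X=np.atleast_2d(X); q=(X-c['P'][:3,3])@c['P'][:3,:3]
    s=q[:,:2]/q[:,2:]; r2=(s**2).sum(1,keepdims=True); s=s*(1+c['k1']*r2)
    return s*c['f']+[c['cx'],c['cy']]
def ray(c,uv):
    d=(np.asarray(uv,float)-[c['cx'],c['cy']])/c['f']; s=d.copy()
    for _ in range(20): s=d/(1+c['k1']*(s**2).sum())
    v=c['P'][:3,:3]@np.array([s[0],s[1],1]); return c['P'][:3,3],v/np.linalg.norm(v)
def atz(c,uv,z):
    o,d=ray(c,uv); return o+d*(z-o[2])/d[2]
def tri(*rs):
    A=np.zeros((3,3));b=np.zeros(3)
    for o,d in rs:
        M=np.eye(3)-np.outer(d,d);A+=M;b+=M@o
    return np.linalg.solve(A,b)
E
python3 - <<'E'
import cv2
s=cv2.imread('pics/a_scene.png');d=cv2.imread('pics/a_side.png')
def c(i,x0,y0,w,h,k,n): cv2.imwrite('pics/'+n,cv2.resize(i[y0:y0+h,x0:x0+w],None,fx=k,fy=k,interpolation=cv2.INTER_CUBIC))
c(s,120,140,140,130,5,'b1.png'); c(s,300,135,100,100,6,'b2.png'); c(d,160,200,190,184,4,'b3.png'); c(d,200,95,80,120,5,'b4.png')
from h import *
C=cp('scene');D=cp('side')
for n,uv in dict(up=(194,255),block=(230,206),jar=(151,203),mand=(139,245),tray=(341,203)).items(): print(n,atz(C,uv,0).round())
for n,uv in dict(up=(303,302),block=(230,275),jar=(214,360),mand=(289,368),tray=(236,188)).items(): print(n,atz(D,uv,0).round())
E
```

```text
up [ 649. -146.    0.]
block [509. -25.   0.]
jar [ 457. -247.    0.]
mand [ 591. -289.    0.]
tray [558. 294.   0.]
up [ 650. -148.    0.]
block [500. -40.   0.]
jar [ 440. -254.    0.]
mand [ 582. -297.    0.]
tray [562. 295.   0.]
```

View pics/b1.png

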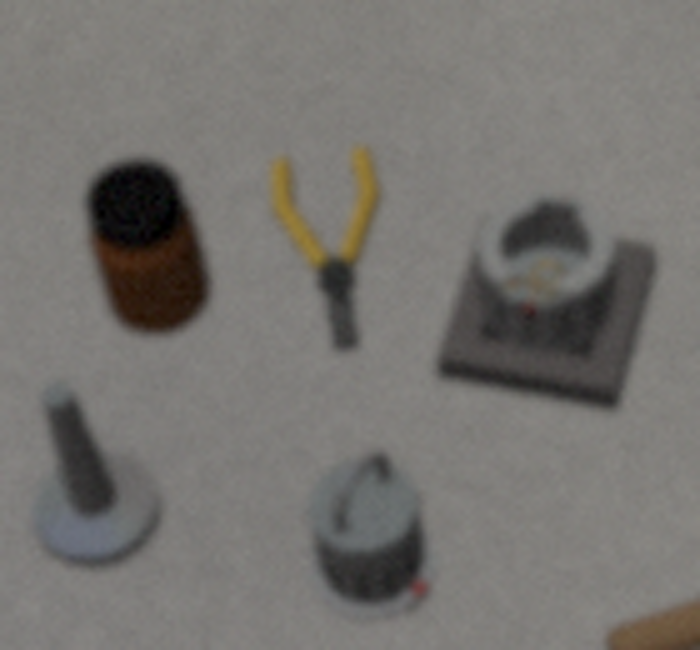

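View pics/b2.png

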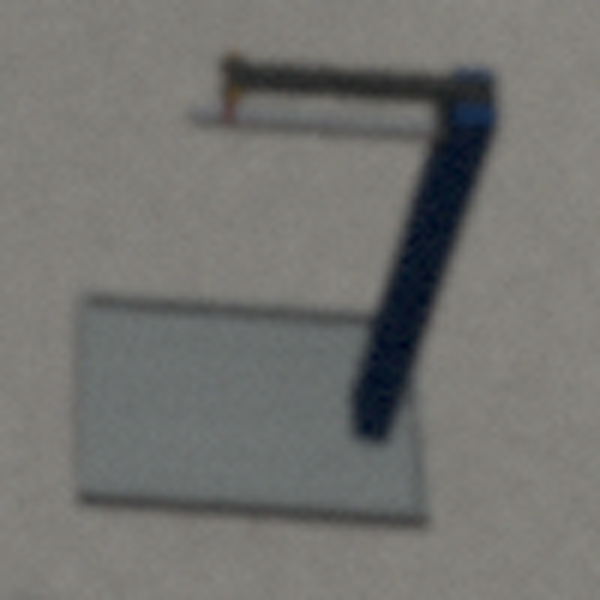

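View pics/b3.png

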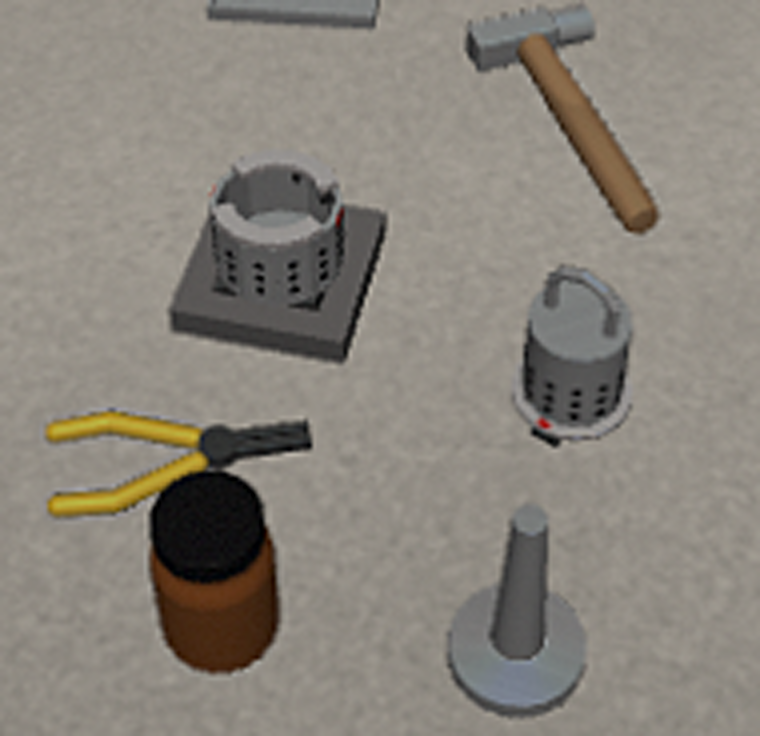

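View pics/b4.png

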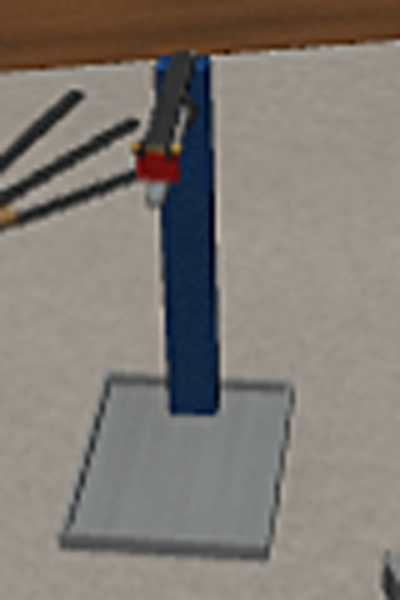

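```bash
cat > fit.py <<'E'
from h import *
from scipy.optimize import least_squares
C=cp('scene');D=cp('side')
b1=lambda u,v:(C,(120+(u+.5)/5-.5,140+(v+.5)/5-.5))
b2=lambda u,v:(C,(300+(u+.5)/6-.5,135+(v+.5)/6-.5))
b3=lambda u,v:(D,(160+(u+.5)/4-.5,200+(v+.5)/4-.5))
b4=lambda u,v:(D,(200+(u+.5)/5-.5,95+(v+.5)/5-.5))
def fit(name,obs,x0):
    def f(x,full=False):
        c,s=np.cos(x[2]),np.sin(x[2]);res=[]
        for (cam,uv),P in obs:
            X=np.array([x[0]+c*P[0]-s*P[1],x[1]+s*P[0]+c*P[1],P[2]])
            res+=list(proj(cam,X)[0]-uv)
        return np.array(res)
    o=least_squares(f,x0,loss='soft_l1',x_scale=[10,10,.1]); print(name,o.x.round(3),'yaw deg',np.degrees(o.x[2]).round(1));print(f(o.x).round(1).reshape(-1,2).tolist())
if __name__=='__main__':
    q=52
    fit('block',[(b3(172,310),(-q,-q,20)),(b3(347,343),(q,-q,20)),(b3(386,212),(q,q,20)),
     (b1(440,362),(q,-q,20)),(b1(617,393),(q,q,20)),(b1(656,245),(-q,q,20))],[505,-30,0.2])
    fit('hook',[(b4(152,200),(-116,0,215)),(b4(110,375),(25,60,12)),(b4(293,383),(25,-60,12)),(b4(268,555),(-141,-60,0)),(b4(62,545),(-141,60,0)),
     (b2(193,118),(-116,0,215)),(b2(83,297),(-141,60,12)),(b2(427,522),(25,-60,0)),(b2(78,503),(-141,-60,0))],[560,350,1.57])
    fit('upper',[(b3(543,424),(-34,0,15)),(b3(551,302),(0,18,74)),(b3(611,330),(0,-18,74)),(b3(572,268),(0,0,111)),(b1(420,590),(34,0,15)),(b1(342,527),(0,-18,74)),(b1(380,460),(0,9,108))],[650,-146,0.8])
    fit('basket',[(b3(212,190),(-38,0,66)),(b3(340,217),(38,0,66)),(b1(530,311),(38,0,66))],[505,-30,0.1])
E
python3 fit.py
```

```text
block [ 5.03036e+02 -2.53480e+01 -3.90000e-01] yaw deg -22.4
[[-0.4, 0.3], [-0.1, -0.3], [-0.0, -0.3], [-0.6, 0.0], [0.3, 0.2], [-0.0, 0.5]]
hook [577.251 349.539   1.298] yaw deg 74.3
[[0.3, 0.9], [-0.9, -1.2], [0.2, -0.8], [-0.2, 1.4], [-0.6, 0.9], [0.1, -0.2], [-0.1, -0.9], [0.8, 2.0], [0.0, 0.9]]
upper [ 648.986 -141.678    0.785] yaw deg 45.0
[[-0.9, 0.6], [-0.3, -0.3], [-0.6, 0.1], [3.1, 0.2], [1.5, 0.8], [0.6, 0.6], [-1.6, -0.5]]
basket [ 5.0235e+02 -2.3518e+01 -4.4400e-01] yaw deg -25.4
[[0.5, 0.2], [-0.1, -0.2], [-0.0, -0.6]]
```

```bash
cat >> h.py <<'E'
def down(yaw):  # tool x down, tool y at azimuth yaw(deg) 
    a=np.radians(yaw); x=np.array([0,0,-1.]); y=np.array([np.cos(a),np.sin(a),0]); return np.column_stack([x,y,np.cross(x,y)])
def side(az,pitch): # tool x pointing at azimuth az, pitched down by pitch; y horizontal, tool z = x cross y
    a,p=np.radians(az),np.radians(pitch)
    x=np.array([np.cos(a)*np.cos(p),np.sin(a)*np.cos(p),-np.sin(p)]); y=np.array([-np.sin(a),np.cos(a),0])*-1
    return np.column_stack([x,y,np.cross(x,y)])
def rel(st,pos,R):
    R0=toolR(st); d=R0.T@(np.array(pos)-st['eef_pos']); w=Rot.from_matrix(R0.T@R).as_rotvec(degrees=True)
    return d.round(1),w.round(2),round(float(np.linalg.norm(d)),1)
def tip():
    st=r.sense(); R=toolR(st)
    print('t',round(st['clock'],2),'pos',st['eef_pos'].round(1),'toolx',R[:,0].round(3),'yaw_y',np.degrees(np.arctan2(R[1,1],R[0,1])).round(2),'q',st['qpos'].round(3),'F',st['contact_force'].round(1),'open',round(st['opening'],3))
    return st
E
python3 - <<'E'
from h import *
st=tip()
print(toolR(st).round(3))
# tool y yaw at j6=0: relative to j1
y0=np.degrees(np.arctan2(*toolR(st)[:2,1][::-1]))
az=np.degrees(np.arctan2(-142,649))
off=y0-np.degrees(st['qpos'][0]); print(off)
for extra in (70,):
    print(rel(st,(649,-142,231),down(az+off+extra)), az+off+extra)
E
```

```text
t 0.15 pos [ 263.1 -566.5  230.7] toolx [-0.     0.001 -1.   ] yaw_y -65.09 q [-1.138  0.354  1.634 -0.     1.155 -0.002] F [0.3 0.5 0.9] open 1.002
[[-0.     0.421 -0.907]
 [ 0.001 -0.907 -0.421]
 [-1.    -0.001  0.   ]]
0.1361736078887219
(array([  -0. , -222.5, -528.8]), array([-1.2288e+02, -7.0000e-02,  4.0000e-02]), 573.7) 57.79445349345037
```

Call:
drive_tool --rows '[0, -222, -529, -123, 0, 0, 100, 0, -222, -529, -123, 0, 0, 100, 0, -222, -529, -123, 0, 0, 100, 0, -222, -529, -123, 0, 0, 100, 0, -222, -529, -123, 0, 0, 100, 0, -222, -529, -123, 0, 0, 100, 0, -222, -529, -123, 0, 0, 100, 0, -222, -529, -123, 0, 0, 100, 0, -222, -529, -123, 0, 0, 100, 0, -222, -529, -123, 0, 0, 100]'

```text
clock: 1.4
eef_pos: [651.5, -138.9, 230.4]
tcp_rot: [2.39, 1.569, 1.567]
contact_force: [0.1, 0.4, -0.6]
opening: 0.998
```

Run:
```python
from h import *
st=tip(); print(rel(st,(649,-142,231),down(57.8)))
```

```text
t 1.4 pos [ 651.5 -138.9  230.4] toolx [ 0.     0.002 -1.   ] yaw_y 42.89 q [-0.213  0.417  1.539  0.002  1.185 -0.962] F [ 0.1  0.4 -0.6] open 0.998
(array([-0.6, -3.9,  0.5]), array([-14.91,  -0.06,  -0.07]), 4.0)
```

Run:
```python
from h import *
st=r.sense(); np.save('w1.npy',np.r_[st['eef_pos'],st['tcp_rot']])
im=grab_frame('wrist'); cv2.imwrite('pics/c_raw.png',im[:,:,::-1]); cv2.imwrite('pics/c1.png',cv2.resize(im[:,:,::-1],(768,576),interpolation=cv2.INTER_CUBIC))
tip()
```

```text
t 1.45 pos [ 651.3 -139.2  230.3] toolx [-0.     0.002 -1.   ] yaw_y 43.39 q [-0.214  0.417  1.539  0.002  1.185 -0.972] F [ 0.3  1.4 -0.4] open 0.997
```

View pics/c1.png

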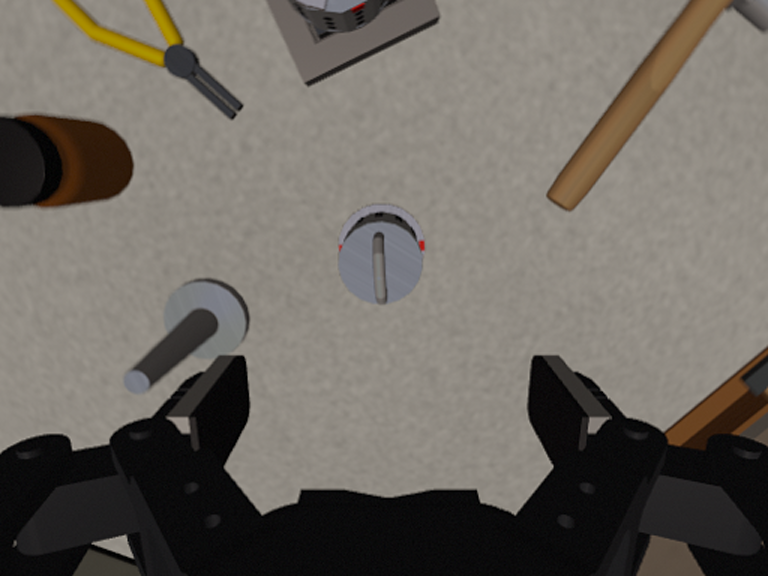

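Run:
```python
from fit import *
v=np.load('w1.npy'); st=dict(eef_pos=v[:3],tcp_rot=v[3:]); W=cp('wrist',st)
w=lambda u,v:(W,((u+.5)/1.5-.5,(v+.5)/1.5-.5))
for k in (1,):
    fit('upperW',[(w(381,262),(0,0,74)),(w(381,301),(0,-18,76)),(w(378,236),(0,18,76)),(w(422,245),(34,0,14)),(w(341,247),(-34,0,14))],[649,-142,.785])
c=atz(W,w(381,262)[1],74); print(c)
e=[atz(W,w(*p)[1],74) for p in ((338,262),(424,262),(381,303))]; print(np.array(e).round(1))
```

```text
upperW [ 648.909 -144.39     0.78 ] yaw deg 44.7
[[-0.6, 0.7], [-0.0, -7.1], [0.7, 0.3], [1.9, -0.1], [-2.3, 0.3]]
[ 648.86170696 -143.429769     74.        ]
[[ 628.2 -162.6   74. ]
 [ 669.5 -124.2   74. ]
 [ 668.  -164.1   74. ]]
```

Run:
```python
from h import *
st=tip(); print(rel(st,(648.9,-143.5,42),down(43.4)))
```

```text
t 1.45 pos [ 651.3 -139.2  230.3] toolx [-0.     0.002 -1.   ] yaw_y 43.39 q [-0.214  0.417  1.539  0.002  1.185 -0.972] F [ 0.3  1.4 -0.4] open 0.997
(array([188.3,  -4.8,   1.8]), array([-0.01, -0.08, -0.06]), 188.4)
```

Call:
drive_tool --rows '[40, -4.8, 1.8, 0, 0, 0, 100, 90, -4.8, 1.8, 0, 0, 0, 100, 130, -4.8, 1.8, 0, 0, 0, 100, 165, -4.8, 1.8, 0, 0, 0, 100, 188, -4.8, 1.8, 0, 0, 0, 100, 188, -4.8, 1.8, 0, 0, 0, 100]'

```text
clock: 2.2
eef_pos: [646.9, -143.7, 40.3]
tcp_rot: [-2.847, 1.566, 2.62]
contact_force: [-0.1, -0.5, -0.6]
opening: 0.999
```

Run:
```python
from h import *
st=tip(); print(rel(st,(648.9,-143.5,42),down(43.4)))
cv2.imwrite('pics/d1.png',grab_frame('side')[150:384,150:450,::-1].repeat(2,0).repeat(2,1))
```

```text
t 2.2 pos [ 646.9 -143.7   40.3] toolx [-0.004  0.003 -1.   ] yaw_y 43.22 q [-0.222  0.626  1.669  0.002  0.851 -0.977] F [-0.1 -0.5 -0.6] open 0.999
(array([-1.7,  1.6,  1.2]), array([-0.18, -0.28,  0.08]), 2.6)
```

View pics/d1.png

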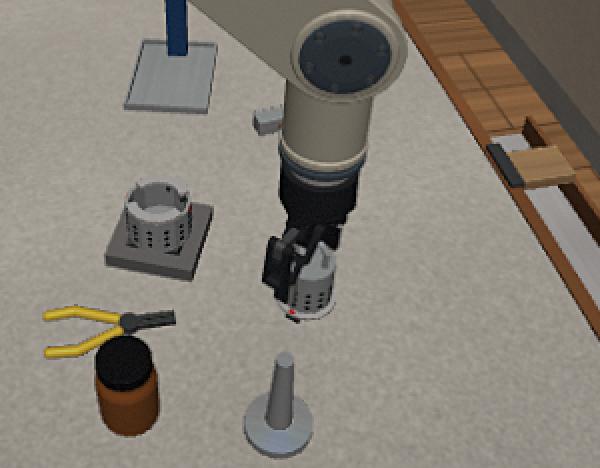

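Call:
drive_tool --rows '[-1.5, 1.5, 1.2, 0, 0, 0, 100, -1.5, 1.5, 1.2, 0, 0, 0, 60, -1.5, 1.5, 1.2, 0, 0, 0, 40, -1.5, 1.5, 1.2, 0, 0, 0, 40, -1.5, 1.5, 1.2, 0, 0, 0, 40, -1.5, 1.5, 1.2, 0, 0, 0, 40]' --newtons 80

```text
clock: 3.0
eef_pos: [650.9, -144.1, 45.0]
tcp_rot: [2.312, 1.57, 1.496]
contact_force: [-1.6, 0.4, 8.0]
opening: 0.631
```

Run:
```python
from h import *
st=tip()
```

```text
t 3.0 pos [ 650.9 -144.1   45. ] toolx [ 0.     0.001 -1.   ] yaw_y 43.25 q [-0.221  0.623  1.662  0.002  0.857 -0.977] F [-1.6  0.4  8. ] open 0.631
```

Run:
```python
from h import *
st=tip(); print(rel(st,(477,-79,175),down(-25.3)))
```

```text
t 3.0 pos [ 650.9 -144.1   45. ] toolx [ 0.     0.001 -1.   ] yaw_y 43.25 q [-0.221  0.623  1.662  0.002  0.857 -0.977] F [-1.6  0.4  8. ] open 0.631
(array([-130. ,  -82. , -166.7]), array([ 6.855e+01, -8.000e-02, -2.000e-02]), 226.7)
```

Call:
drive_tool --rows '[-50, 0, 0, 0, 0, 0, 40, -110, 0, 0, 0, 0, 0, 40, -130, -20, -40, 10, 0, 0, 40, -130, -41, -83, 20, 0, 0, 40, -130, -62, -125, 30, 0, 0, 40, -130, -82, -167, 40, 0, 0, 40, -130, -82, -167, 50, 0, 0, 40, -130, -82, -167, 60, 0, 0, 40, -130, -82, -167, 68.5, 0, 0, 40, -130, -82, -167, 68.5, 0, 0, 40]'

```text
clock: 4.25
eef_pos: [476.6, -78.7, 175.2]
tcp_rot: [-2.928, 1.569, 1.344]
contact_force: [0.1, 0.6, -1.1]
opening: 0.634
```

Run:
```python
from h import *
st=tip();np.save('w2.npy',np.r_[st['eef_pos'],st['tcp_rot']])
im=grab_frame('wrist'); cv2.imwrite('pics/e_raw.png',im[:,:,::-1]); cv2.imwrite('pics/e1.png',cv2.resize(im[:,:,::-1],(768,576),interpolation=cv2.INTER_CUBIC))
tip()
```

```text
t 4.25 pos [476.6 -78.7 175.2] toolx [ 0.     0.001 -1.   ] yaw_y -25.19 q [-0.168  0.2    1.985  0.002  0.956  0.271] F [ 0.1  0.6 -1.1] open 0.634
t 4.3 pos [476.7 -78.7 175.2] toolx [ 0.     0.001 -1.   ] yaw_y -25.06 q [-0.168  0.2    1.985  0.002  0.956  0.269] F [ 0.5 -0.2 -1.6] open 0.629
```

View pics/e1.png

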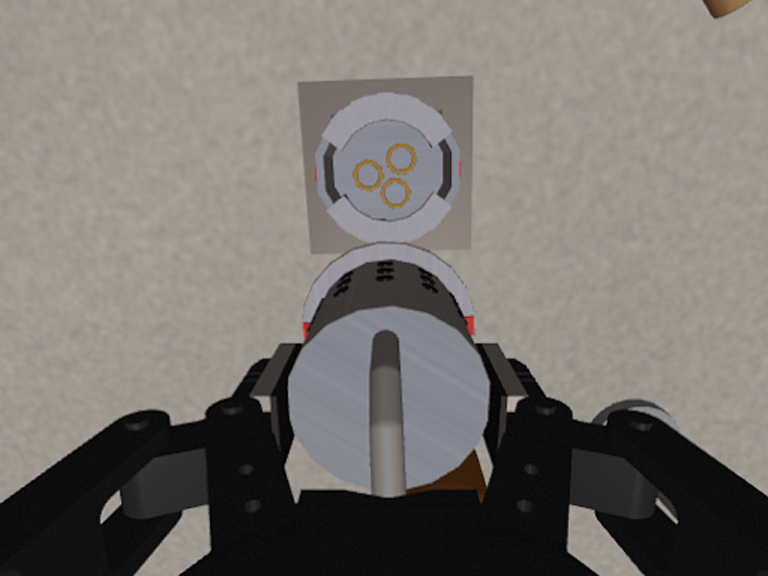

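```bash
cat > circ.py <<'E'
from fit import *
def circ(W,pts,z,rad,x0):
    P=np.array([atz(W,((u+.5)/1.5-.5,(v+.5)/1.5-.5),z)[:2] for u,v in pts])
    o=least_squares(lambda x:np.hypot(*(P-x[:2]).T)-(x[2] if rad is None else rad),x0+([30] if rad is None else []))
    print('c',o.x.round(2),'res',o.fun.round(1)); return o.x
E
python3 - <<'E'
from circ import *
v=np.load('w2.npy'); st=dict(eef_pos=v[:3],tcp_rot=v[3:]); W=cp('wrist',st)
z0=v[2]
m=circ(W,[(388,93),(388,242),(345,108),(430,107),(350,229),(430,229)],74,38,[503,-25])
m2=circ(W,[(388,93),(388,242),(345,108),(430,107),(350,229),(430,229)],74,None,[503,-25])
m3=circ(W,[(388,119),(388,221),(350,133),(425,133),(352,206),(425,207)],74,25,[503,-25])
d=circ(W,[(288,393),(490,393),(390,488),(335,468),(450,468)],z0+29,28,[477,-79])
d2=circ(W,[(288,393),(490,393),(390,488),(335,468),(450,468)],z0+29,None,[477,-79])
c=circ(W,[(303,315),(475,312),(388,242),(340,262),(437,260)],z0-29,34,[477,-79])
c2=circ(W,[(303,315),(475,312),(388,242),(340,262),(437,260)],z0-29,None,[477,-79])
R=toolR(st)
for n,q in (('m',m),('d',d),('c',c)): print(n,(R.T@(np.r_[q[:2],74]-st['eef_pos']))[1:].round(1))
E
```

```text
c [502.88 -26.16] res [-1.3 -1.2 -1.1 -1.7 -1.7 -1.2]
c [502.82 -26.14  36.63] res [ 0.1  0.2  0.2 -0.3 -0.4  0.2]
c [502.28 -26.26] res [0.  0.4 1.5 1.  0.7 1.3]
c [478.77 -77.19] res [-0.4 -0.9  0.8 -1.  -0.1]
c [478.44 -77.9   27.29] res [ 0.3 -0.2  0.7 -0.9  0. ]
c [477.66 -79.67] res [ 0.2  0.   1.1 -0.8 -0.6]
c [477.69 -79.61  33.95] res [ 0.2  0.1  1.1 -0.8 -0.6]
m [  1.4 -58.6]
d [ 1.3 -2.2]
c [1.4 0.6]
```

Run:
```python
from circ import *
im=cv2.imread('pics/e_raw.png')
v=np.load('w2.npy'); st=dict(eef_pos=v[:3],tcp_rot=v[3:]); W=cp('wrist',st); R=toolR(st)
k=5; x0,y0=190,150
big=cv2.resize(im[y0:y0+120,x0:x0+150],None,fx=k,fy=k,interpolation=cv2.INTER_CUBIC)
def draw(cy,cz,tx,rad,col):
    t=np.linspace(0,2*np.pi,200)
    X=np.column_stack([np.full(200,tx),cy+rad*np.cos(t),cz+rad*np.sin(t)])@R.T+st['eef_pos']
    p=((proj(W,X)-[x0,y0]+.5)*k-.5).round().astype(int)
    cv2.polylines(big,[p.reshape(-1,1,2)],True,col,1)
draw(1.4,-1.0,29,34,(0,255,0)); draw(1.4,-1.0,-29,28,(0,0,255)); draw(1.4,-1,33,34,(255,0,0))
cv2.imwrite('pics/e2.png',big)
```

```text
(no output)
```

View pics/e2.png

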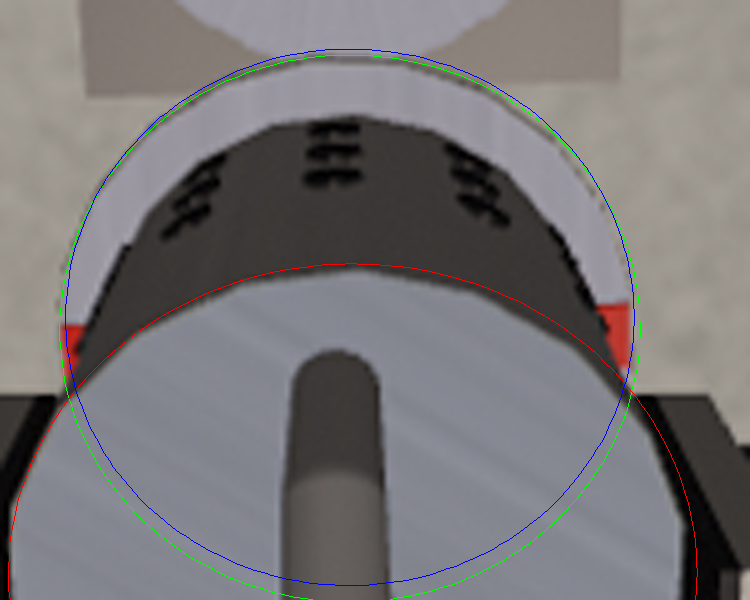

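Call:
drive_tool --rows '[5, 0, -25, -1, 0, 0, 40, 15, 0, -50, -1, 0, 0, 40, 30, 0, -58, -1, 0, 0, 40, 40, 0, -58, -1, 0, 0, 40, 45, 0, -58, -1, 0, 0, 40, 45, 0, -58, -1, 0, 0, 40]'

```text
clock: 5.05
eef_pos: [500.8, -26.7, 129.9]
tcp_rot: [-2.182, 1.569, 2.11]
contact_force: [0.6, 0.8, -1.6]
opening: 0.634
```

Run:
```python
from h import *
st=tip()
im=grab_frame('side'); cv2.imwrite('pics/f_raw.png',im[:,:,::-1]); cv2.imwrite('pics/f1.png',cv2.resize(im[200:310,170:300,::-1],None,fx=5,fy=5,interpolation=cv2.INTER_CUBIC))
im=grab_frame('scene'); cv2.imwrite('pics/f2.png',cv2.resize(im[150:240,180:290,::-1],None,fx=6,fy=6,interpolation=cv2.INTER_CUBIC))
R=toolR(st)
# predicted mouth from w2
v=np.load('w2.npy');s2=dict(eef_pos=v[:3],tcp_rot=v[3:]);m=toolR(s2)@np.array([101.2,1.4,-58.6])+v[:3]
print((R.T@(m-st['eef_pos'])).round(2))
```

```text
t 5.05 pos [500.8 -26.7 129.9] toolx [-0.001  0.001 -1.   ] yaw_y -24.08 q [-0.057  0.292  1.985  0.002  0.865  0.362] F [ 0.6  0.8 -1.6] open 0.634
[55.77  1.77 -1.29]
```

View pics/f1.png

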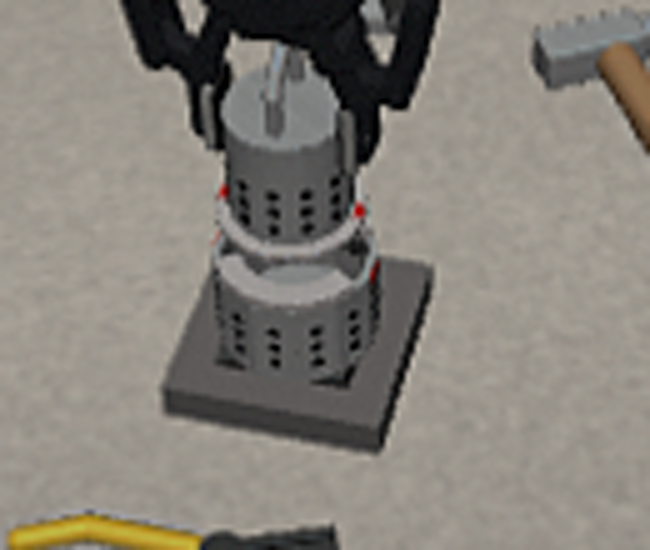

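View pics/f2.png

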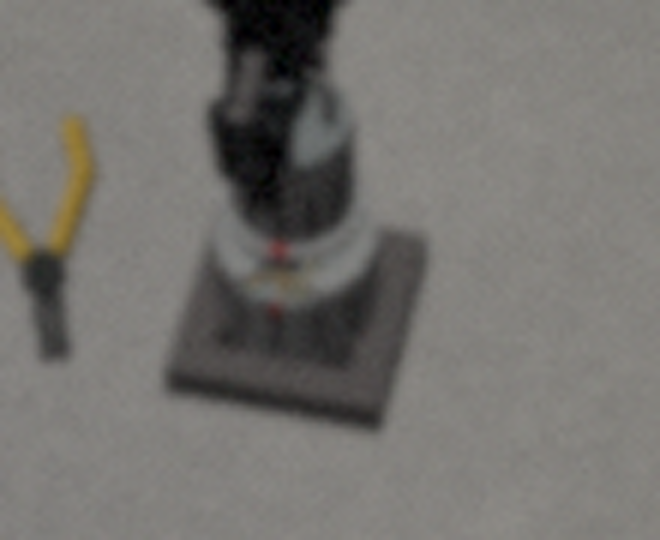

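Call:
drive_tool --rows '[5, 0.4, -0.6, 0, 0, 0, 40, 10, 0.4, -0.6, 0, 0, 0, 40, 14, 0.4, -0.6, 0, 0, 0, 40, 17, 0.4, -0.6, 0, 0, 0, 40, 17, 0.4, -0.6, 0, 0, 0, 40]'

```text
clock: 5.78
eef_pos: [501.7, -26.1, 113.2]
tcp_rot: [-2.691, 1.57, 1.602]
contact_force: [-1.3, -0.3, -2.4]
opening: 0.626
```

Run:
```python
from h import *
st=tip()
```

```text
t 5.78 pos [501.7 -26.1 113.2] toolx [-0.     0.001 -1.   ] yaw_y -24.08 q [-0.056  0.319  1.995  0.002  0.828  0.363] F [-1.3 -0.3 -2.4] open 0.626
```

Call:
drive_tool --rows '[2, 0, 0, 0, 0, 0, 40, 4, 0, 0, 0, 0, 0, 40, 6, 0, 0, 0, 0, 0, 40, 6, 0, 0, 0, 0, 0, 40]'

```text
clock: 6.28
eef_pos: [501.7, -26.1, 107.1]
tcp_rot: [-2.602, 1.57, 1.69]
contact_force: [0.2, 0.9, -1.5]
opening: 0.636
```

Run:
```python
from h import *
st=tip(); print(st['wrist_torque'])
im=grab_frame('side'); cv2.imwrite('pics/g1.png',cv2.resize(im[200:310,170:300,::-1],None,fx=5,fy=5,interpolation=cv2.INTER_CUBIC))
```

```text
t 6.28 pos [501.7 -26.1 107.1] toolx [-0.     0.001 -1.   ] yaw_y -24.08 q [-0.056  0.329  1.999  0.002  0.814  0.363] F [ 0.2  0.9 -1.5] open 0.636
[0.00198047 0.02336744 0.01535309]
```

View pics/g1.png

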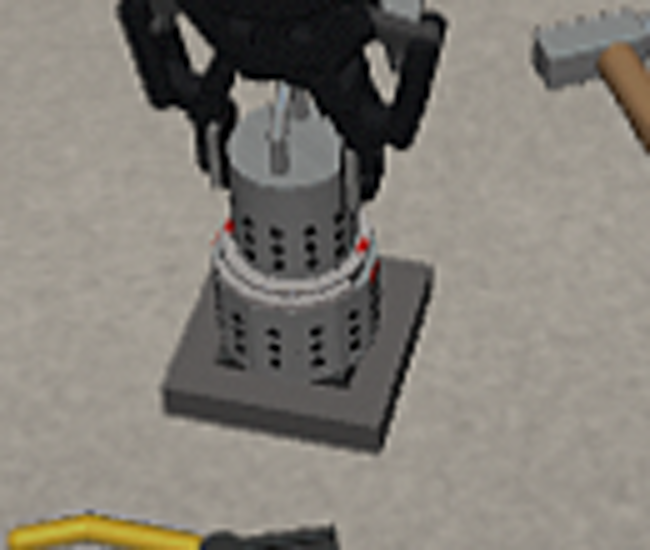

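Call:
drive_tool --rows '[1, 0, 0, 0, 0, 0, 40, 2, 0, 0, 0, 0, 0, 40, 2, 0, 0, 0, 0, 0, 40]'

```text
clock: 6.7
eef_pos: [501.9, -26.1, 106.8]
tcp_rot: [-2.986, 1.569, 1.306]
contact_force: [-6.8, 0.4, 21.9]
opening: 0.632
```

Call:
drive_tool --rows '[-0.5, 0, 0, 0, 0, 0, 40, -0.5, 0, 0, 8, 0, 0, 40, -0.5, 0, 0, 17, 0, 0, 40, -0.5, 0, 0, 26, 0, 0, 40, -0.5, 0, 0, 35, 0, 0, 40, -0.5, 0, 0, 44, 0, 0, 40, -0.5, 0, 0, 53, 0, 0, 40, -0.5, 0, 0, 62, 0, 0, 40, -0.5, 0, 0, 68, 0, 0, 40, -0.5, 0, 0, 68, 0, 0, 40]'

```text
clock: 7.95
eef_pos: [501.9, -26.1, 107.2]
tcp_rot: [-1.669, 1.569, 1.437]
contact_force: [0.3, -0.5, -1.7]
opening: 0.633
```

Run:
```python
from h import *
st=tip(); print(st['wrist_torque'])
im=grab_frame('side'); cv2.imwrite('pics/g2.png',cv2.resize(im[200:310,170:300,::-1],None,fx=5,fy=5,interpolation=cv2.INTER_CUBIC))
```

```text
t 7.95 pos [501.9 -26.1 107.2] toolx [ 0.     0.001 -1.   ] yaw_y -92.04 q [-0.056  0.328  1.999  0.002  0.814  1.549] F [ 0.3 -0.5 -1.7] open 0.633
[ 0.0148095  -0.08914069  0.05859321]
```

View pics/g2.png

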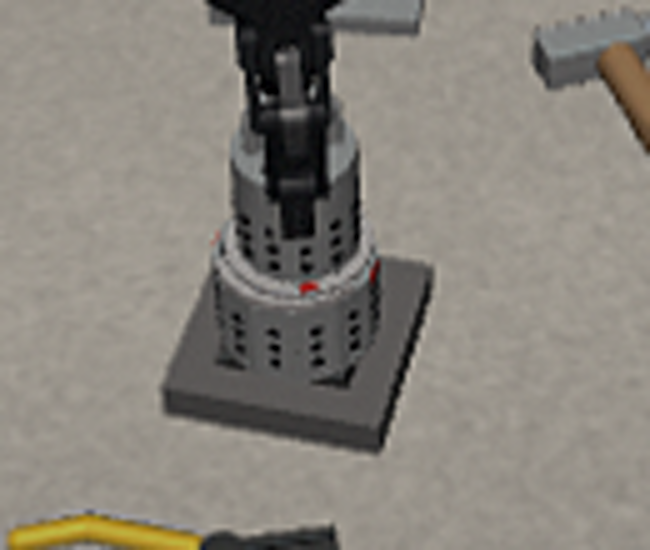

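Call:
drive_tool --rows '[0, 0, 0, 4, 0, 0, 40, 0, 0, 0, 8, 0, 0, 40, 0, 0, 0, 11, 0, 0, 40, 0, 0, 0, 12, 0, 0, 40]'

```text
clock: 8.5
eef_pos: [501.3, -25.8, 107.2]
tcp_rot: [-0.868, 1.569, 2.031]
contact_force: [-2.7, 3.4, 1.7]
opening: 0.634
```

Run:
```python
from h import *
st=tip(); print(st['wrist_torque'])
im=grab_frame('side'); cv2.imwrite('pics/g3.png',cv2.resize(im[200:310,170:300,::-1],None,fx=5,fy=5,interpolation=cv2.INTER_CUBIC))
```

```text
t 8.5 pos [501.3 -25.8 107.2] toolx [-0.001  0.002 -1.   ] yaw_y -103.86 q [-0.056  0.328  1.999  0.002  0.815  1.756] F [-2.7  3.4  1.7] open 0.634
[0.8558511  0.50314229 0.28492894]
```

View pics/g3.png

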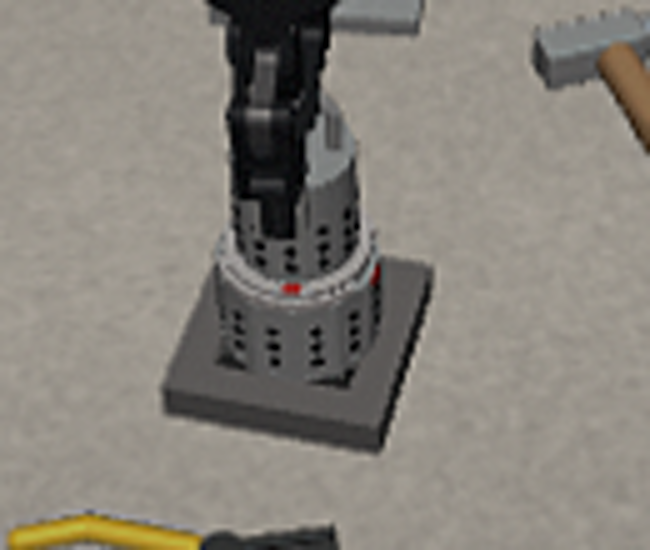

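Run:
```python
import numpy as np
from scipy.optimize import least_squares
D=[(.354,1.634,263.1,-566.5,230.7),(.417,1.539,651.3,-139.2,230.3),(.626,1.669,646.9,-143.7,40.3),(.2,1.985,476.7,-78.7,175.2),(.292,1.985,500.8,-26.7,129.9),(.329,1.999,501.7,-26.1,107.1)]
D=np.array(D); q2,q3=D[:,0],D[:,1]; rr=np.hypot(D[:,2],D[:,3]); z=D[:,4]
f=lambda p:np.r_[p[0]*np.sin(q2)+p[1]*np.sin(q2+q3)+p[2]*np.cos(q2+q3)+p[4]-rr, p[3]+p[0]*np.cos(q2)+p[1]*np.cos(q2+q3)-p[2]*np.sin(q2+q3)-z]
o=least_squares(f,[400,400,0,0,0]);print(o.x,o.fun.round(1))
f2=lambda p:f(np.r_[p[:2],0,p[2],0])
o=least_squares(f2,[400,400,0]);print(o.x,o.fun.round(1))
```

```text
[564.60054085 494.52515141  59.30181404 -44.74933664   1.06861304] [ 0.3 -0.3  0.3  0.1 -0.1 -0.2 -0.5  0.4  0.4 -0.1  0.  -0.3]
[544.36880931 465.02144218 -90.92488683] [-10.8 -14.6   4.6   5.    9.   11.5   0.6   1.8   1.8  -0.6  -1.3  -2.3]
```

Call:
drive_tool --rows '[0, 0, 0, -1, 0, 0, 100, 0, 0, 0, -1, 0, 0, 100, 0, 0, 0, -1, 0, 0, 100, 0, 0, 0, -1, 0, 0, 100, -40, 0, 0, -1, 0, 0, 100, -90, 0, 0, 0, 0, 0, 100, -140, 0, 0, 0, 0, 0, 100, -150, 0, 30, 0, 10, 0, 100, -155, 0, 60, 0, 20, 0, 100, -160, 0, 90, 0, 30, 0, 100]'

```text
clock: 9.8
eef_pos: [413.6, -4.4, 268.0]
tcp_rot: [-3.134, 1.042, -0.237]
contact_force: [-1.0, -0.7, 0.2]
opening: 1.003
```

Run:
```python
from h import *
st=tip(); print(toolR(st).round(3), st['qpos'].tolist())
q=st['qpos']; 
L1,L2,e,hd,a=564.6,494.5,59.3,-44.75,1.07
p=q[1]+q[2]
for d in np.arange(100,400,20):
    # wrist centre
    rr=L1*np.sin(q[1])+L2*np.sin(p)+e*np.cos(p)+a; z=hd+d+L1*np.cos(q[1])+L2*np.cos(p)-e*np.sin(p)
    w=np.array([rr*np.cos(q[0]),rr*np.sin(q[0]),z]); t=w+d*toolR(st)[:,0]; print(d,(t-st['eef_pos']).round(1))
im=grab_frame('side'); cv2.imwrite('pics/i1.png',cv2.resize(im[200:310,170:300,::-1],None,fx=5,fy=5,interpolation=cv2.INTER_CUBIC))
```

```text
t 9.8 pos [413.6  -4.4 268. ] toolx [ 0.491 -0.118 -0.863] yaw_y -103.92 q [ 0.14  -0.301  2.334 -0.318  0.635  2.167] F [-1.  -0.7  0.2] open 1.003
[[ 0.491 -0.241 -0.838]
 [-0.118 -0.971  0.21 ]
 [-0.863 -0.004 -0.505]] [0.1402839691797736, -0.30072454012779753, 2.333527978905367, -0.31838654171531383, 0.635381317443168, 2.16676881229892]
100 [-116.9   27.5  -33.4]
120 [-107.1   25.1  -30.6]
140 [-97.3  22.8 -27.9]
160 [-87.5  20.4 -25.2]
180 [-77.7  18.  -22.4]
200 [-67.9  15.7 -19.7]
220 [-58.1  13.3 -17. ]
240 [-48.3  10.9 -14.2]
260 [-38.5   8.6 -11.5]
280 [-28.6   6.2  -8.8]
300 [-18.8   3.8  -6. ]
320 [-9.   1.5 -3.3]
340 [ 0.8 -0.9 -0.6]
360 [10.6 -3.3  2.2]
380 [20.4 -5.6  4.9]
```

View pics/i1.png

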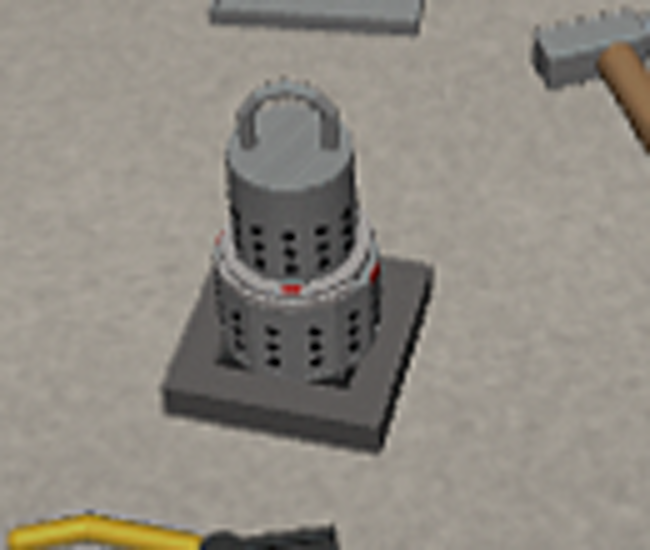

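```bash
cat > ik.py <<'E'
from h import *
from scipy.optimize import brentq
L1,L2,e,h,a,d=564.6,494.5,59.3,294.0,1.07,339.0
def ik(pos,R):
    w=np.array(pos)-d*R[:,0]; q1=np.arctan2(w[1],w[0]); rr=np.hypot(w[0],w[1])-a; z=w[2]-h
    Le=np.hypot(L2,e); b=np.arctan2(e,L2); D=np.hypot(rr,z)
    c=(D*D-L1*L1-Le*Le)/(2*L1*Le)
    if abs(c)>1: return None
    t=np.arccos(c); q3=t-b; q2=np.arctan2(rr,z)-np.arctan2(Le*np.sin(t),L1+Le*np.cos(t))
    Rf=(Rot.from_euler('z',q1)*Rot.from_euler('y',q2+q3)).as_matrix()
    x=Rf.T@R[:,0]; q5=np.arccos(x[2]); q4=np.arctan2(x[1],x[0])
    M=Rf@(Rot.from_euler('z',q4)*Rot.from_euler('y',q5)).as_matrix() # z=toolx, 
    # at q6=0 tool: x->z ; y-> ?
    Y=M.T@R[:,1]; q6=np.arctan2(Y[1],Y[0])
    return np.array([q1,q2,q3,q4,q5,q6])
E
python3 - <<'E'
from ik import *
st=r.sense(); print(st['qpos'].round(3), ik(st['eef_pos'],toolR(st)).round(3))
seat=np.array([577.25,349.54])-63*np.array([np.cos(1.2967),np.sin(1.2967)]); print(seat)
for th in (30,35,40,45):
  for azh in (-30,-15.7,0):
    R=side(azh+4.2,th); g=R[:,0]*15
    out=[]
    for p in ((502.5,-26,107),(502.5,-26,107+70),(502.5,-26,170)): 
        q=ik(np.array(p)+g,R); out.append(q)
    R=side(azh,th); q=ik(np.array([*seat,166])+R[:,0]*15,R); out.append(q)
    print(th,azh,[None if q is None else q.round(2).tolist() for q in out])
E
```

```text
[ 0.146 -0.313  2.354 -0.328  0.632  2.182] [ 0.149 -0.315  2.353 -0.328  0.636 -0.957]
[560.19734217 288.89177776]
30 -30 [[0.37, 0.58, 2.53, -2.31, 1.03, 1.55], [0.37, 0.32, 2.52, -2.16, 0.86, 1.29], [0.37, 0.35, 2.52, -2.18, 0.88, 1.32], [0.93, 0.57, 1.98, -1.34, 1.08, 0.89]]
30 -15.7 [[0.13, 0.61, 2.6, -2.82, 1.11, 1.6], [0.13, 0.3, 2.6, -2.75, 0.82, 1.46], [0.13, 0.33, 2.6, -2.76, 0.85, 1.48], [0.9, 0.51, 2.12, -1.63, 0.93, 0.97]]
30 0 [[-0.21, 0.61, 2.61, 2.87, 1.12, 1.55], [-0.21, 0.3, 2.6, 2.81, 0.82, 1.66], [-0.21, 0.33, 2.6, 2.82, 0.85, 1.65], [0.8, 0.45, 2.26, -2.07, 0.79, 1.13]]
35 -30 [[0.33, 0.5, 2.51, -2.29, 0.87, 1.44], [0.33, 0.25, 2.49, -2.07, 0.71, 1.14], [0.33, 0.27, 2.5, -2.1, 0.73, 1.17], [0.91, 0.53, 1.97, -1.27, 1.02, 0.79]]
35 -15.7 [[0.11, 0.5, 2.58, -2.81, 0.9, 1.54], [0.11, 0.21, 2.56, -2.69, 0.62, 1.38], [0.11, 0.24, 2.56, -2.71, 0.64, 1.4], [0.87, 0.46, 2.1, -1.54, 0.84, 0.85]]
35 0 [[-0.19, 0.5, 2.58, 2.87, 0.9, 1.59], [-0.19, 0.21, 2.56, 2.76, 0.61, 1.73], [-0.19, 0.24, 2.57, 2.78, 0.64, 1.71], [0.78, 0.41, 2.23, -1.96, 0.67, 0.99]]
40 -30 [[0.29, 0.42
[... 249 characters left out ...]
2, -2.62, 0.46, 1.29], [0.84, 0.43, 2.08, -1.42, 0.77, 0.7]]
40 0 [[-0.17, 0.41, 2.55, 2.85, 0.69, 1.64], [-0.17, 0.15, 2.52, 2.67, 0.42, 1.84], [-0.17, 0.17, 2.52, 2.7, 0.45, 1.81], [0.75, 0.37, 2.19, -1.8, 0.56, 0.8]]
45 -30 [[0.24, 0.36, 2.45, -2.13, 0.56, 1.17], [0.24, 0.15, 2.41, -1.72, 0.48, 0.7], [0.24, 0.17, 2.42, -1.77, 0.48, 0.75], [0.84, 0.46, 1.94, -1.08, 0.9, 0.57]]
45 -15.7 [[0.07, 0.34, 2.5, -2.74, 0.5, 1.41], [0.07, 0.11, 2.46, -2.37, 0.28, 1.01], [0.07, 0.13, 2.47, -2.43, 0.3, 1.08], [0.8, 0.4, 2.05, -1.27, 0.71, 0.54]]
45 0 [[-0.15, 0.34, 2.5, 2.8, 0.5, 1.71], [-0.15, 0.11, 2.47, 2.47, 0.26, 2.06], [-0.15, 0.13, 2.47, 2.53, 0.28, 2.0], [0.72, 0.34, 2.16, -1.57, 0.48, 0.56]]
```

Run:
```python
from ik import *
seat=np.array([560.2,288.9]); u=np.array([np.cos(1.2967),np.sin(1.2967)])
wr=lambda x:(x+np.pi)%(2*np.pi)-np.pi
for th in (25,30,35,40):
  for azh in (150,164.3,178):
   for flip in (0,1):
    def Rm(az):
        R=side(az,th)
        if flip: R=R@np.diag([1,-1,-1])
        return R
    R=Rm(azh+4.2); out=[]
    for z in (107,220):
        q=ik(np.array([502.5,-26,z])+R[:,0]*15,R); out.append(q)
    R=Rm(azh)
    for s in (-85,0): out.append(ik(np.array([*(seat+s*u),166])+R[:,0]*15,R))
    for q in out:
        if q is not None: q[5]=wr(q[5]+np.pi)
    print(th,azh,flip,[None if q is None else q.round(2).tolist() for q in out])
```

```text
25 150 0 [[-0.2, 0.95, 1.37, 0.24, 1.94, -1.37], [-0.2, 0.8, 1.37, 0.26, 2.08, -1.33], [0.08, 0.89, 1.34, 0.57, 1.91, -1.08], [0.17, 0.93, 1.25, 0.66, 1.91, -0.98]]
25 150 1 [[-0.2, 0.95, 1.37, 0.24, 1.94, 1.77], [-0.2, 0.8, 1.37, 0.26, 2.08, 1.81], [0.08, 0.89, 1.34, 0.57, 1.91, 2.07], [0.17, 0.93, 1.25, 0.66, 1.91, 2.17]]
25 164.3 0 [[-0.11, 0.96, 1.33, 0.09, 1.98, -1.49], [-0.11, 0.82, 1.33, 0.1, 2.12, -1.48], [0.15, 0.93, 1.24, 0.43, 2.03, -1.18], [0.24, 0.99, 1.11, 0.53, 2.05, -1.07]]
25 164.3 1 [[-0.11, 0.96, 1.33, 0.09, 1.98, 1.65], [-0.11, 0.82, 1.33, 0.1, 2.12, 1.66], [0.15, 0.93, 1.24, 0.43, 2.03, 1.96], [0.24, 0.99, 1.11, 0.53, 2.05, 2.07]]
25 178 0 [[-0.02, 0.96, 1.33, -0.06, 1.98, -1.62], [-0.02, 0.82, 1.33, -0.06, 2.12, -1.63], [0.23, 0.97, 1.16, 0.28, 2.12, -1.31], [0.32, 1.03, 1.02, 0.39, 2.17, -1.19]]
25 178 1 [[-0.02, 0.96, 1.33, -0.06, 1.98, 1.52], [-0.02, 0.82, 1.33, -0.06, 2.12, 1.51], [0.23, 0.97, 1.16, 0.28, 2.12, 1.84], [0.32, 1.03, 1.02, 0.39, 2.17, 1.95]]
30 150 0 [[-0.19, 0.9, 1.41, 0.23, 1.86, -1.37], [-0.19, 0.76, 1.4, 0.25, 2.01, -1.33], [0.09, 0.84, 1.3
[... 2163 characters left out ...]
, [0.21, 0.8, 1.33, 0.54, 1.71, 2.18]]
40 164.3 0 [[-0.1, 0.81, 1.46, 0.08, 1.73, -1.49], [-0.1, 0.68, 1.43, 0.08, 1.9, -1.48], [0.18, 0.79, 1.34, 0.35, 1.81, -1.18], [0.27, 0.85, 1.23, 0.42, 1.83, -1.08]]
40 164.3 1 [[-0.1, 0.81, 1.46, 0.08, 1.73, 1.65], [-0.1, 0.68, 1.43, 0.08, 1.9, 1.66], [0.18, 0.79, 1.34, 0.35, 1.81, 1.96], [0.27, 0.85, 1.23, 0.42, 1.83, 2.06]]
40 178 0 [[-0.02, 0.82, 1.46, -0.05, 1.74, -1.62], [-0.02, 0.68, 1.43, -0.05, 1.9, -1.63], [0.25, 0.82, 1.28, 0.23, 1.88, -1.32], [0.33, 0.89, 1.15, 0.3, 1.93, -1.22]]
40 178 1 [[-0.02, 0.82, 1.46, -0.05, 1.74, 1.52], [-0.02, 0.68, 1.43, -0.05, 1.9, 1.52], [0.25, 0.82, 1.28, 0.23, 1.88, 1.82], [0.33, 0.89, 1.15, 0.3, 1.93, 1.92]]
```

Run:
```python
from ik import *
import fit
from fit import fit as F, D
b=lambda u,v:(D,(170+(u+.5)/5-.5,200+(v+.5)/5-.5))
# upper x at yaw; -34 or +34 mark facing camera (-y): take x yaw=-100 -> +x mark faces camera; eye y axis -> yaw -10 -> +y leg to right
F('upper',[(b(330,147),(0,18,136)),(b(248,148),(0,-18,136)),(b(292,288),(34,0,76)),(b(290,80),(0,0,173))],[502,-26,-1.75])
st=tip()
T=dict(up=((583,-42,270),),A=((583,-42,154),))
az,th=168.5,30
R=side(az,th)@np.diag([1,-1,-1])
Rv=down(-104)
print('vert',rel(st,(500,-20,290),Rv))
print('A',rel(st,(583,-42,270),R),rel(st,(583,-42,154),R), ik((583,-42,270),R).round(2))
```

```text
upper [503.205 -24.895  -1.754] yaw deg -100.5
[[0.3, -0.5], [0.3, -0.7], [0.1, 1.6], [-0.7, 0.1]]
t 9.85 pos [404.   -5.  262.5] toolx [ 0.489 -0.12  -0.864] yaw_y -104.06 q [ 0.146 -0.313  2.354 -0.328  0.632  2.182] F [-8.3 -2.7 -5.9] open 0.999
vert (array([ 24.9,  -8.9, -97.4]), array([ -0.09, -30.24,   0.12]), 101.0)
A (array([  85.5,   -7.6, -161.5]), array([ -2.71, -90.23,   0.88]), 182.9) (array([ 185.7,   -7.4, -103.1]), array([ -2.71, -90.23,   0.88]), 212.5) [-0.11  0.86  1.05  0.1   2.27 -1.46]
```

Call:
drive_tool --rows '[8, -3, -32, 0, -10, 0, 100, 16, -6, -65, 0, -20, 0, 100, 25, -9, -97, 0, -30, 0, 100, 35, -9, -108, 0, -40, 0, 100, 45, -8, -119, -1, -50, 0, 100, 55, -8, -130, -1, -60, 0.5, 100, 65, -8, -141, -2, -70, 0.5, 100, 75, -8, -152, -2, -80, 1, 100, 85, -8, -161, -2.7, -90, 1, 100, 85, -8, -161, -2.7, -90, 1, 100]'

```text
clock: 11.1
eef_pos: [582.3, -41.7, 262.9]
tcp_rot: [0.003, 0.516, 2.942]
contact_force: [-0.7, 0.3, -0.7]
opening: 1.004
```

Run:
```python
from ik import *
st=tip()
R=side(168.5,30)@np.diag([1,-1,-1])
print('A',rel(st,(583,-42,154),R))
```

```text
t 11.1 pos [582.3 -41.7 262.9] toolx [-0.853  0.172 -0.493] yaw_y -101.5 q [-0.116  0.877  1.047  0.094  2.27   1.675] F [-0.7  0.3 -0.7] open 1.004
A (array([ 53. ,  -0.2, -95.1]), array([-0.13,  0.46, -0.08]), 108.9)
```

Call:
drive_tool --rows '[20, 0, -35, 0, 0, 0, 100, 45, 0, -80, 0, 0, 0, 100, 53, 0, -95, 0, 0.5, 0, 100, 53, 0, -95, 0, 0.5, 0, 100]'

```text
clock: 11.6
eef_pos: [583.0, -42.1, 155.4]
tcp_rot: [0.003, 0.526, 2.942]
contact_force: [-0.5, -1.2, 0.4]
opening: 1.003
```

Run:
```python
from ik import *
st=tip();np.save('w3.npy',np.r_[st['eef_pos'],st['tcp_rot']])
R=side(168.5,30)@np.diag([1,-1,-1])
x=R[:,0]
for g in (15,): print('G',rel(st,np.array([502.7,-25.6,107])+x*g,R))
im=grab_frame('wrist'); cv2.imwrite('pics/j_raw.png',im[:,:,::-1]); cv2.imwrite('pics/j1.png',cv2.resize(im[:,:,::-1],(768,576),interpolation=cv2.INTER_CUBIC))
```

```text
t 11.6 pos [583.  -42.1 155.4] toolx [-0.848  0.171 -0.502] yaw_y -101.49 q [-0.117  0.977  1.084  0.084  2.122  1.659] F [-0.5 -1.2  0.4] open 1.003
G (array([110.2,  -0.3,  -0.7]), array([-0.12, -0.12, -0.08]), 110.2)
```

View pics/j1.png

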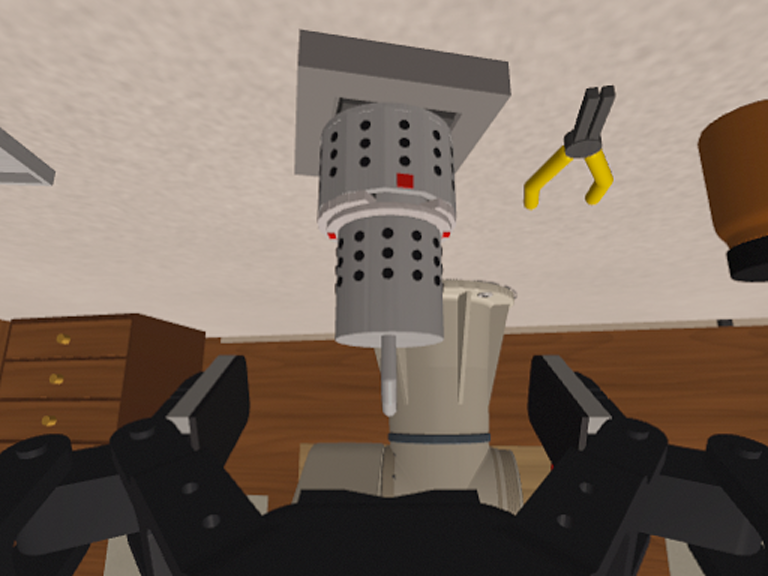

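Call:
drive_tool --rows '[35, 0, 0, 0, 0, 0, 100, 70, 0, -0.5, 0, 0, 0, 100, 95, 0, -0.7, 0, 0, 0, 100, 110, 0, -0.7, 0, 0, 0, 100, 110, 0, -0.7, 0, 0, 0, 100, 110, 0, -0.7, 0, 0, 0, 60, 110, 0, -0.7, 0, 0, 0, 40, 110, 0, -0.7, 0, 0, 0, 40, 110, 0, -0.7, 0, 0, 0, 40, 110, 0, -0.7, 0, 0, 0, 40]' --newtons 100

```text
clock: 12.9
eef_pos: [491.6, -23.6, 101.4]
tcp_rot: [0.002, 0.528, 2.942]
contact_force: [2.5, -0.7, 4.9]
opening: 0.622
```

Run:
```python
from ik import *
st=tip();
im=grab_frame('side'); cv2.imwrite('pics/k1.png',cv2.resize(im[170:320,150:330,::-1],None,fx=4,fy=4,interpolation=cv2.INTER_CUBIC))
```

```text
t 12.9 pos [491.6 -23.6 101.4] toolx [-0.847  0.171 -0.504] yaw_y -101.5 q [-0.107  0.914  1.368  0.085  1.899  1.647] F [ 2.5 -0.7  4.9] open 0.622
```

View pics/k1.png

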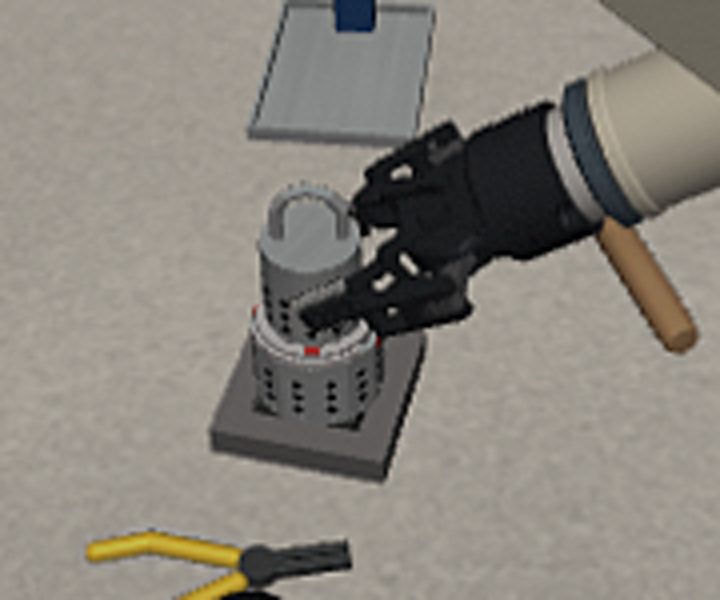

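Call:
drive_tool --rows '[-5, 0, 8.6, 0, 0, 0, 40, -12, 0, 21, 0, 0, 0, 40, -25, 0, 43, 0, 0, 0, 40, -40, 0, 69, 0, 0, 0, 40, -40, 0, 69, 0, 0, 0, 40]'

```text
clock: 13.58
eef_pos: [492.6, -23.5, 183.8]
tcp_rot: [0.002, 0.533, 2.942]
contact_force: [0.2, -0.3, -6.2]
opening: 0.625
```

```bash
cat > carry.py <<'E'
from ik import *
T0=np.array([491.6,-23.6,101.4]); R0=np.column_stack([[-.847,.171,-.504],[0,0,0],[0,0,0]])
y0=np.radians(-101.5); Y=np.array([np.cos(y0),np.sin(y0),0]); x=R0[:,0]; x=x-Y*(x@Y); x/=np.linalg.norm(x)
R0=np.column_stack([x,Y,np.cross(x,Y)])
U0=np.array([502.7,-25.4,62.0]); YAW0=-100.5
Ot=R0.T@(U0-T0); 
seat=np.array([560.2,288.9]); HY=74.3; u=np.array([np.cos(np.radians(HY)),np.sin(np.radians(HY))]); n=np.array([-u[1],u[0]])
def target(s,y,z,yaw=HY-180,Ot=Ot):
    Rn=Rot.from_euler('z',yaw-YAW0,degrees=True).as_matrix()@R0
    o=np.r_[seat+s*u+y*n,215+z-99]
    return o-Rn@Ot,Rn
def eye(st,Ot=Ot):
    R=toolR(st); Rz=R@R0.T
    o=st['eef_pos']+R@Ot; e=o+Rz@np.array([0,0,99.]); dd=e[:2]-seat
    return np.round([dd@u,dd@n,e[2]-215, YAW0+np.degrees(np.arctan2(Rz[1,0],Rz[0,0])), np.degrees(np.arccos(min(1,Rz[2,2])))],1)
E
python3 - <<'E'
from carry import *
st=tip(); print(Ot, eye(st)); p,R=target(-85,0,5); print(p,rel(st,p,R),ik(p,R).round(2))
im=grab_frame('side'); cv2.imwrite('pics/l1.png',cv2.resize(im[130:320,150:330,::-1],None,fx=3,fy=3,interpolation=cv2.INTER_CUBIC))
E
```

```text
t 13.57 pos [492.6 -23.5 183.8] toolx [-0.844  0.171 -0.508] yaw_y -101.5 q [-0.107  0.81   1.362  0.089  2.004  1.657] F [ 0.2 -0.3 -6.2] open 0.625
[ 10.14531345  -0.4491196  -39.69484736] [-3.177e+02 -3.030e+01  2.850e+01 -1.005e+02  3.000e-01]
[526.30778391 209.86981511 160.4       ] (array([  23.3, -235.5,  -13. ]), array([ 2.56, -0.28, -4.53]), 237.0) [ 0.15  0.88  1.27  0.41  1.95 -1.17]
```

View pics/l1.png

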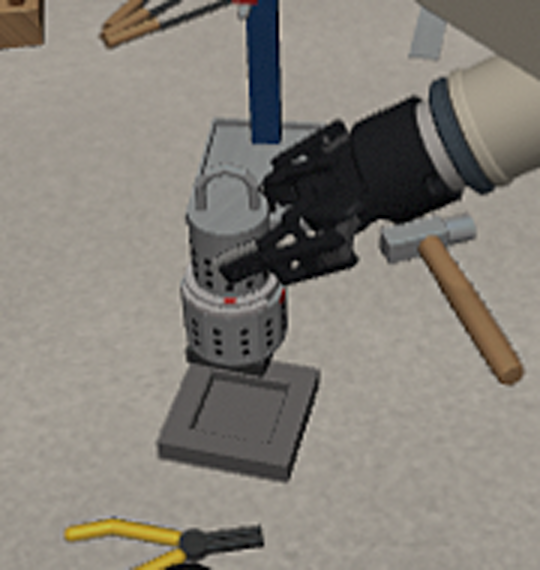

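Call:
drive_tool --rows '[2, -20, -1, 0.2, 0, -0.4, 40, 5, -55, -3, 0.6, 0, -1, 40, 9, -95, -5, 1, -0.1, -1.8, 40, 14, -140, -8, 1.5, -0.2, -2.7, 40, 18, -180, -10, 2, -0.2, -3.5, 40, 21, -212, -12, 2.3, -0.3, -4.1, 40, 23, -230, -13, 2.5, -0.3, -4.4, 40, 23.3, -235.5, -13, 2.6, -0.3, -4.5, 40, 23.3, -235.5, -13, 2.6, -0.3, -4.5, 40]'

```text
clock: 14.75
eef_pos: [525.6, 209.5, 158.6]
tcp_rot: [0.002, 0.526, 2.851]
contact_force: [0.7, 0.1, -4.0]
opening: 0.624
```

Run:
```python
from carry import *
st=tip(); print(eye(st))
np.save('w4.npy',np.r_[st['eef_pos'],st['tcp_rot']])
im=grab_frame('side'); cv2.imwrite('pics/m_side.png',im[:,:,::-1]);cv2.imwrite('pics/m1.png',cv2.resize(im[80:230,180:330,::-1],None,fx=4,fy=4,interpolation=cv2.INTER_CUBIC))
im=grab_frame('scene'); cv2.imwrite('pics/m_scene.png',im[:,:,::-1]);cv2.imwrite('pics/m2.png',cv2.resize(im[120:230,280:410,::-1],None,fx=5,fy=5,interpolation=cv2.INTER_CUBIC))
im=grab_frame('wrist'); cv2.imwrite('pics/m_w.png',im[:,:,::-1])
```

```text
t 14.75 pos [525.6 209.5 158.6] toolx [-0.829  0.247 -0.502] yaw_y -106.69 q [0.151 0.886 1.272 0.409 1.953 1.966] F [ 0.7  0.1 -4. ] open 0.624
[ -85.4    0.5    3.2 -105.7    0.2]
```

View pics/m1.png

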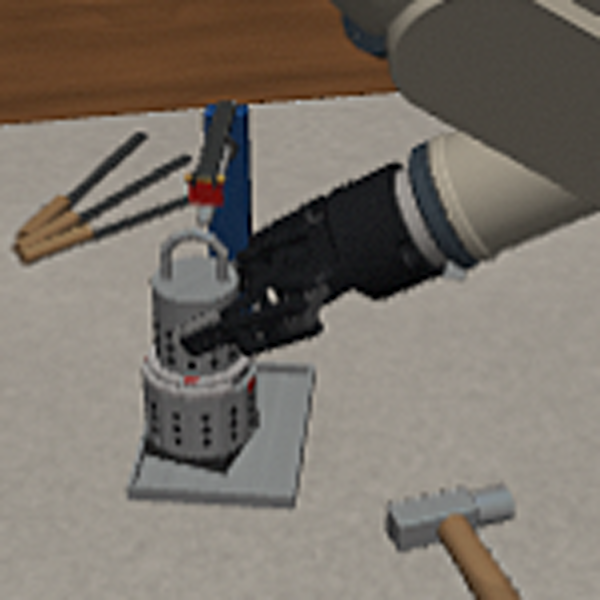

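View pics/m2.png

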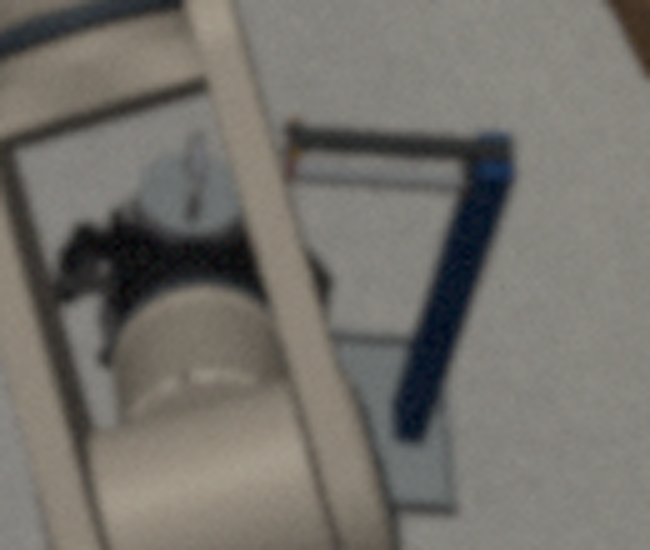

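View pics/m_w.png

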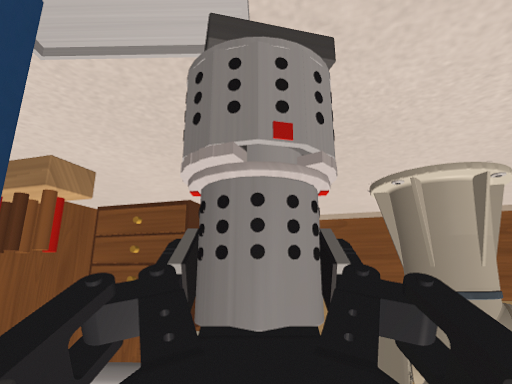

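```bash
cat > ov.py <<'E'
from carry import *
def ov(src,dst,cam,x0,y0,w,h,k,s,y,z,tip=True):
    im=cv2.imread(src); big=cv2.resize(im[y0:y0+h,x0:x0+w],None,fx=k,fy=k,interpolation=cv2.INTER_CUBIC)
    W=lambda s,y,z: np.column_stack([seat[0]+s*u[0]+y*n[0],seat[1]+s*u[1]+y*n[1],215+z+0*y])
    def pl(P,col):
        p=((proj(cam,P)-[x0,y0]+.5)*k-.5).round().astype(int); cv2.polylines(big,[p.reshape(-1,1,2)],False,col,1)
    t=np.linspace(0,np.pi,30)
    for rad in (21.5,14.5):
        yy=np.r_[rad,rad*np.cos(t),-rad]; zz=np.r_[74-99,(89.5-99)+rad*np.sin(t),74-99]
        pl(W(s,y+yy,z+zz),(0,255,0))
    t=np.linspace(0,2*np.pi,30)
    pl(W(-53,5*np.cos(t),5*np.sin(t)),(0,0,255)); pl(W(np.array([-53,50]),np.zeros(2),np.zeros(2)),(0,0,255))
    cv2.imwrite(dst,big)
E
python3 - <<'E'
from ov import *
ov('pics/m_side.png','pics/n1.png',cp('side'),205,100,60,60,10,-85.4,.5,3.2)
ov('pics/m_scene.png','pics/n2.png',cp('scene'),290,130,110,60,7,-85.4,.5,3.2)
E
```

```text
(no output)
```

View pics/n1.png

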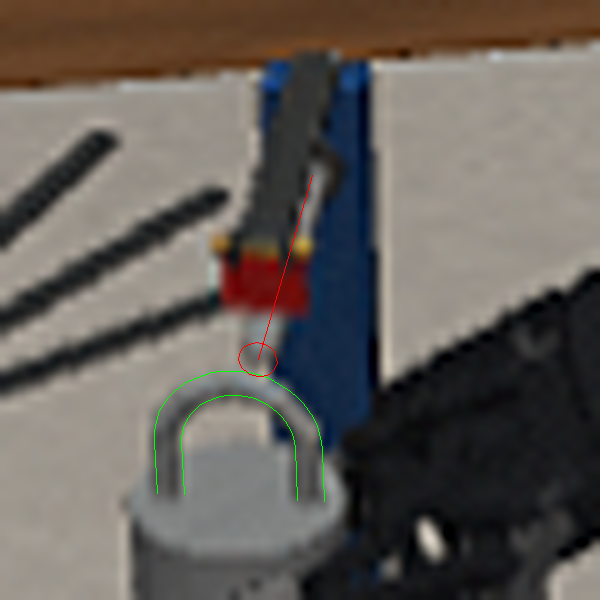

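View pics/n2.png

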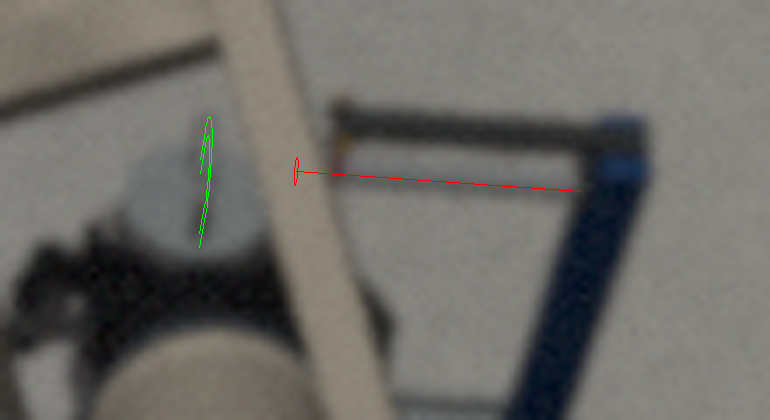

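Run:
```python
from carry import *
st=tip(); print(eye(st))
for s in (-45,-25,-3):
    p,R=target(s,-1.5,4,HY-180-0.5); print(s,rel(st,p,R))
```

```text
t 14.9 pos [525.8 209.  158.9] toolx [-0.828  0.248 -0.502] yaw_y -106.75 q [0.15  0.886 1.272 0.409 1.953 1.966] F [ 0.5 -0.4 -5.1] open 0.629
[-8.590e+01  1.000e-01  3.500e+00 -1.057e+02  1.000e-01]
-45 (array([ -1.1, -41.1,  -0. ]), array([ 0.15,  0.1 , -0.43]), 41.1)
-25 (array([ -0.8, -61.1,   0.2]), array([ 0.15,  0.1 , -0.43]), 61.1)
-3 (array([ -0.5, -83.1,   0.4]), array([ 0.15,  0.1 , -0.43]), 83.1)
```

Call:
drive_tool --rows '[-1, -8, 0, 0, 0, -0.4, 40, -1, -18, 0, 0, 0, -0.4, 40, -1, -28, 0, 0, 0, -0.4, 40, -1, -37, 0, 0, 0, -0.4, 40, -1, -41, 0, 0, 0, -0.4, 40, -1, -41, 0, 0, 0, -0.4, 40]'

```text
clock: 15.65
eef_pos: [538.4, 248.3, 159.2]
tcp_rot: [-0.002, 0.526, 2.843]
contact_force: [-0.0, -0.0, -4.6]
opening: 0.625
```

Run:
```python
from ov import *
st=tip(); e=eye(st); print(e)
im=grab_frame('side'); cv2.imwrite('pics/o_side.png',im[:,:,::-1])
im=grab_frame('scene'); cv2.imwrite('pics/o_scene.png',im[:,:,::-1])
ov('pics/o_side.png','pics/o1.png',cp('side'),205,90,60,60,10,*e[:3])
cv2.imwrite('pics/o2.png',cv2.resize(im[130:190,290:400,::-1],None,fx=7,fy=7,interpolation=cv2.INTER_CUBIC))
```

```text
t 15.65 pos [538.4 248.3 159.2] toolx [-0.826  0.255 -0.502] yaw_y -107.06 q [0.192 0.91  1.218 0.456 1.962 2.016] F [-0.  -0.  -4.6] open 0.625
[-4.490e+01 -1.300e+00  3.800e+00 -1.061e+02  1.000e-01]
```

View pics/o1.png

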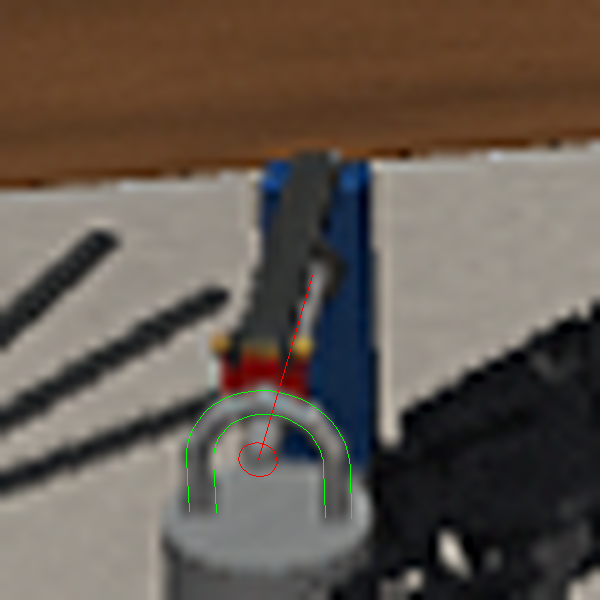

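View pics/o2.png

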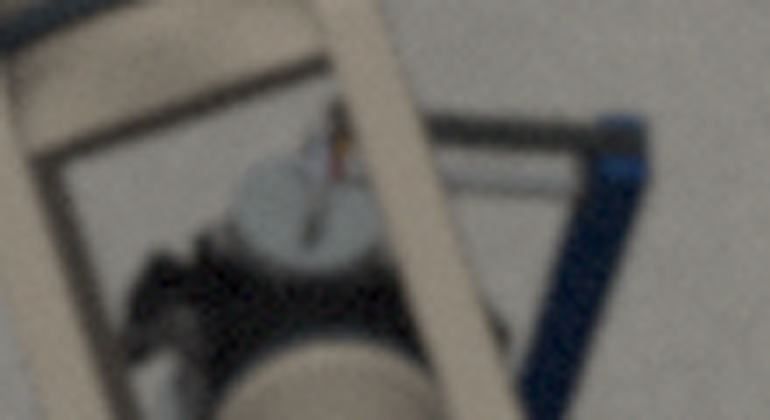

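Call:
drive_tool --rows '[0, -7, 0, 0, 0, 0, 40, 0, -15, 0, 0, 0, 0, 40, 0, -23, 0, 0, 0, 0, 40, 0, -31, 0, 0, 0, 0, 40, 0, -38, 0, 0, 0, 0, 40, 0, -42, 0, 0, 0, 0, 40, 0, -42, 0, 0, 0, 0, 40]'

```text
clock: 16.62
eef_pos: [550.7, 288.2, 159.3]
tcp_rot: [-0.002, 0.526, 2.843]
contact_force: [0.2, -0.6, -4.6]
opening: 0.623
```

Run:
```python
from ov import *
st=tip(); e=eye(st); print(e)
im=grab_frame('side'); cv2.imwrite('pics/p_side.png',im[:,:,::-1])
im=grab_frame('scene'); cv2.imwrite('pics/p_scene.png',im[:,:,::-1])
ov('pics/p_side.png','pics/p1.png',cp('side'),205,90,60,60,10,*e[:3])
cv2.imwrite('pics/p2.png',cv2.resize(im[130:230,290:400,::-1],None,fx=6,fy=6,interpolation=cv2.INTER_CUBIC))
```

```text
t 16.62 pos [550.7 288.2 159.3] toolx [-0.826  0.255 -0.502] yaw_y -107.07 q [0.235 0.94  1.154 0.499 1.976 2.069] F [ 0.2 -0.6 -4.6] open 0.623
[-3.100e+00 -2.400e+00  3.900e+00 -1.061e+02  1.000e-01]
```

View pics/p1.png

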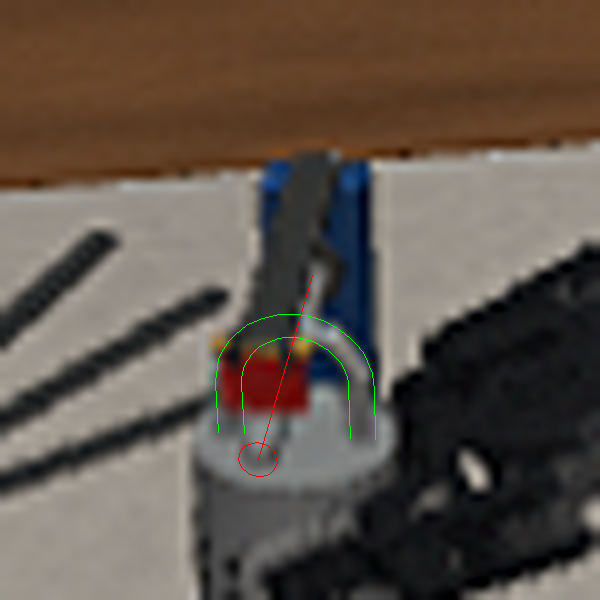

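View pics/p2.png

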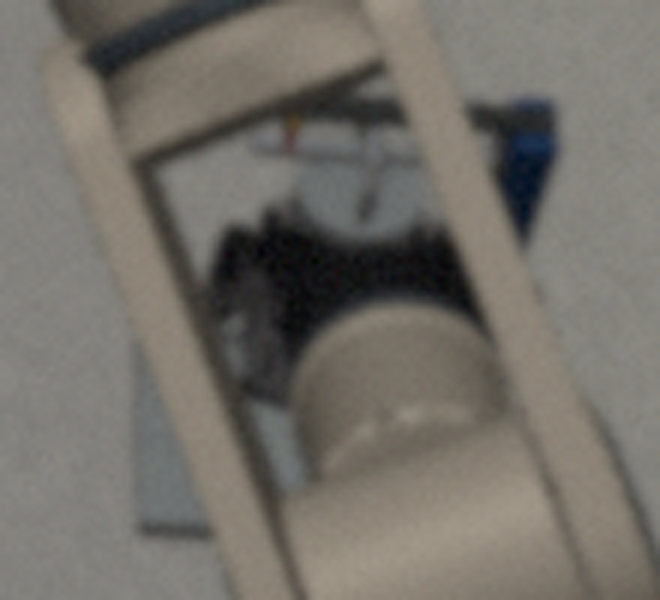

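Call:
drive_tool --rows '[0.5, 0, -0.9, 0, 0, 0, 40, 1, 0, -1.7, 0, 0, 0, 40, 1.5, 0, -2.6, 0, 0, 0, 40, 1.8, 0, -3, 0, 0, 0, 40, 1.8, 0, -3, 0, 0, 0, 40]'

```text
clock: 17.35
eef_pos: [550.6, 287.8, 156.3]
tcp_rot: [-0.002, 0.526, 2.843]
contact_force: [0.1, -1.6, -0.2]
opening: 0.625
```

Run:
```python
from ov import *
st=tip(); e=eye(st); print(e)
```

```text
t 17.35 pos [550.6 287.8 156.3] toolx [-0.827  0.255 -0.502] yaw_y -107.08 q [0.234 0.943 1.155 0.498 1.973 2.066] F [ 0.1 -1.6 -0.2] open 0.625
[  -3.6   -2.5    0.9 -106.1    0.2]
```

Call:
drive_tool --rows '[0.1, 0, -0.3, 0, 0, 0, 40, 0.1, 0, -0.3, 0, 0, 0, 66, 0.1, 0, -0.3, 0, 0, 0, 70, 0.1, 0, -0.3, 0, 0, 0, 75, 0.1, 0, -0.3, 0, 0, 0, 80, 0.1, 0, -0.3, 0, 0, 0, 80, 0.1, 0, -0.3, 0, 0, 0, 80, 0.1, 0, -0.3, 0, 0, 0, 80]' --newtons 20

```text
clock: 18.35
eef_pos: [550.7, 287.8, 156.0]
tcp_rot: [-0.002, 0.526, 2.843]
contact_force: [0.6, 0.7, -0.5]
opening: 0.799
```

Run:
```python
from ov import *
st=tip(); e=eye(st); print(e)
im=grab_frame('side'); cv2.imwrite('pics/q1.png',cv2.resize(im[80:230,180:330,::-1],None,fx=4,fy=4,interpolation=cv2.INTER_CUBIC))
im=grab_frame('wrist'); cv2.imwrite('pics/q2.png',im[:,:,::-1])
```

```text
t 18.35 pos [550.7 287.8 156. ] toolx [-0.827  0.255 -0.502] yaw_y -107.07 q [0.234 0.944 1.155 0.498 1.973 2.066] F [ 0.6  0.7 -0.5] open 0.799
[  -3.6   -2.5    0.6 -106.1    0.2]
```

View pics/q1.png

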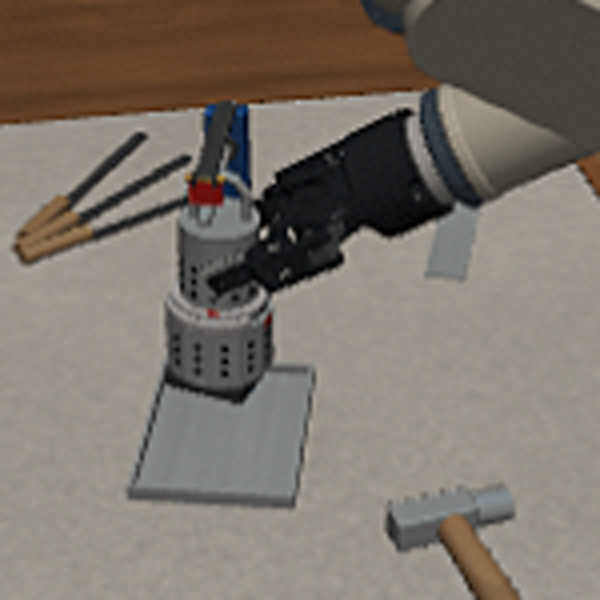

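View pics/q2.png

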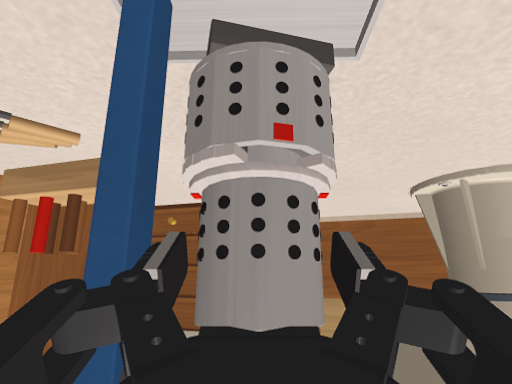

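Call:
drive_tool --rows '[-8, 0, 0, 0, 0, 0, 80, -22, 0, 0, 0, 0, 0, 80, -42, 0, 0, 0, 0, 0, 80, -65, 0, 0, 0, 0, 0, 80, -90, 0, 0, 0, 0, 0, 80, -115, 0, 0, 0, 0, 0, 80, -135, 0, 0, 0, 0, 0, 80, -140, 0, 0, 0, 0, 0, 80, -140, 0, 0, 0, 0, 0, 80]'

```text
clock: 19.58
eef_pos: [666.5, 251.9, 226.0]
tcp_rot: [-0.002, 0.526, 2.842]
contact_force: [-0.1, 0.2, -0.3]
opening: 0.805
```

Run:
```python
from ov import *
st=tip()
im=grab_frame('side'); cv2.imwrite('pics/r_side.png',im[:,:,::-1]); cv2.imwrite('pics/r1.png',cv2.resize(im[80:230,180:330,::-1],None,fx=4,fy=4,interpolation=cv2.INTER_CUBIC))
im=grab_frame('wrist'); cv2.imwrite('pics/r2.png',im[:,:,::-1])
im=grab_frame('scene'); cv2.imwrite('pics/r3.png',im[:,:,::-1])
```

```text
t 19.57 pos [666.5 251.9 226. ] toolx [-0.826  0.255 -0.502] yaw_y -107.09 q [0.17  1.064 0.741 0.53  2.257 2.174] F [-0.1  0.2 -0.3] open 0.805
```

View pics/r1.png

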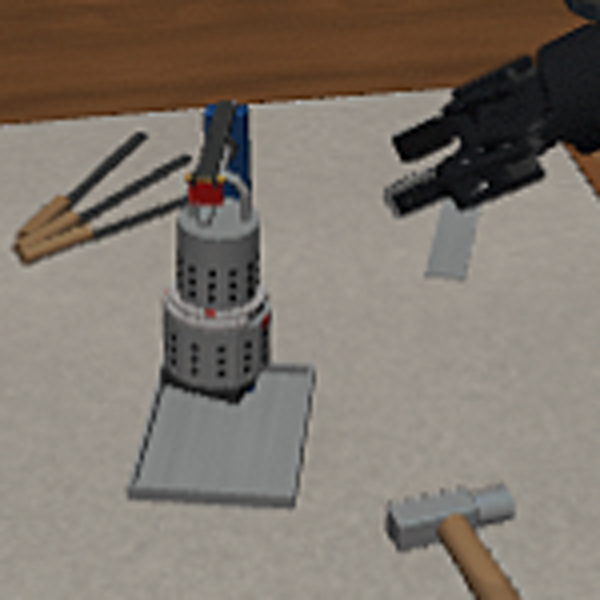

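View pics/r2.png

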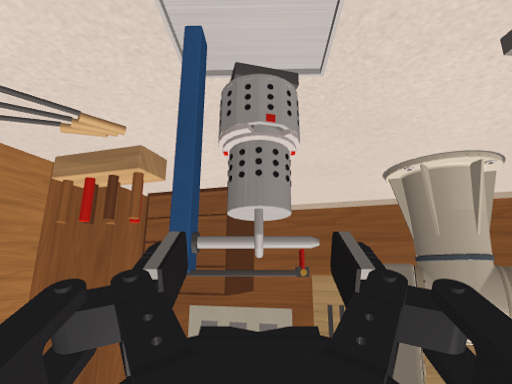

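View pics/r3.png

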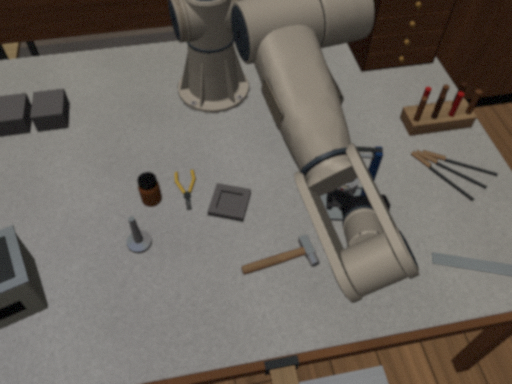

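Call:
drive_tool --rows '[0, 0, 0, 0, 0, 0, 80, 0, 0, 0, 0, 0, 0, 80, 0, 0, 0, 0, 0, 0, 80, 0, 0, 0, 0, 0, 0, 80, 0, 0, 0, 0, 0, 0, 80, 0, 0, 0, 0, 0, 0, 80, 0, 0, 0, 0, 0, 0, 80, 0, 0, 0, 0, 0, 0, 80, 0, 0, 0, 0, 0, 0, 80, 0, 0, 0, 0, 0, 0, 80]'

```text
clock: 20.98
eef_pos: [665.9, 252.3, 225.9]
tcp_rot: [-0.002, 0.525, 2.843]
contact_force: [0.2, 0.5, -0.2]
opening: 0.8
```

Run:
```python
from h import *
a=cv2.imread('pics/r_side.png').astype(int)
f=[a]+[grab_frame('side')[:,:,::-1].astype(int) for _ in range(4)]
for i in range(4): print(np.abs(f[i+1]-f[i])[100:190,215:262].mean().round(2), np.abs(f[i+1]-f[i])[300:384,20:120].mean().round(2))
cv2.imwrite('pics/s1.png',cv2.resize(f[-1][80:230,180:330].astype(np.uint8),None,fx=4,fy=4,interpolation=cv2.INTER_CUBIC))
```

```text
1.13 0.94
1.07 0.94
1.06 0.94
1.07 0.94
```

View pics/s1.png

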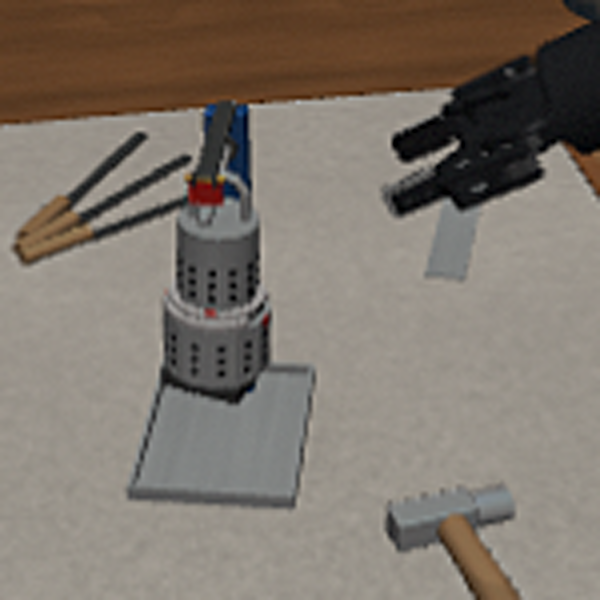

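The pictures differ only by noise, so the basket hangs still and upright with the red keeper shut, at about (205,192) in the zoomed picture. I am handing the job in.

```bash
python3 -c "
from rig import sign_off
print(sign_off())"
```

```text
the job is handed in; nothing more can be done
None
```

I locked the upper stage into the lower one, hung the basket on the peg past the keeper, and handed the job in at about 21 s of the 53 s. The hand-in gives no verdict, so the result rests on my own checks.

- **Locking:** I set the upper stage into the mouth with light contact, about 22 N. I then turned it clockwise about 80° at the tool until the end stop showed as a wrist torque of about 0.9 N·m. Part of that 80° is basket play and give in the grip.
- **Hanging:** I let go from above and gripped the drum again from the far side. I lifted the basket out, pushed the eye onto the peg past the keeper, lowered it until the peg took the weight, opened the fingers and backed off about 140 mm.

**Last checks:**
- **Keeper and basket:** The side and wrist pictures show the keeper shut outside the eye and the basket upright. The stages look locked, with the red marks well apart. Pictures over about 1.5 s differ only by noise, so it hangs still.
- **Eye position:** Worked out from the arm's pose before letting go, the eye is about −4 mm along the peg, −2.5 mm sideways and +1 mm in height. The camera overlays put the peg 1–2 mm to the side of my estimate, which is within tolerance.
- **Bystanders:** In the last scene picture the jar, mandrel, pliers and hammer look to be where they were. I did not measure them.

No check failed.

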